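Put the melting dishes away in the bench drawer

ROBOT

A 6-joint arm with a two-finger parallel gripper is mounted at the origin on the work surface. World frame = base frame: x ahead of the robot, y to its left, z up, the work surface at z = 0. Lengths are in mm, angles in degrees, forces in N, time in s.
With the tool pointing down it reaches from about 350 to 850 mm from the base axis. Payload 8.1 kg.
Tool frame: the origin (TCP) lies at the very end of the fingers, on their centre line; the grasp point (between the pads) lies r.tcp_to_grasp behind it (r.tcp_to_grasp is the distance from the TCP to the grasp point, in mm); z points along the fingers, y is the line along which they close (so a half turn about z gives the same grasp; the last joint's range is limited). The gripper opens to 85 mm and grips with 20 to 120 N. Pads are 22 mm wide; open, the fingers measure 114 mm over their backs; the gripper's body (76 mm by 85 mm) begins 54 mm behind the grasp point. The pads swing forward as they close: fully open they stand 13 mm farther back than shut.
Start: joints at [67.815, 7.471, 85.268, -0, 87.261, -4.893], TCP at [178.322, 572.893, 231.292] pointing down, gripper open.
Joint ranges: [-169.43, 169.43], [-51.17, 129.36], [1.28, 143.12], [-76.62, 256.62], [0, 156.53], [-152.29, 152.29]. Speed limits (degrees/s): [136.94, 136.94, 159.86, 180, 180, 180].

INTERFACE

Orientations are given as [roll, pitch, yaw] about the fixed x, y, z axes, in that order (R = Rz(yaw) Ry(pitch) Rx(roll)).
In Python, from bench import sense, viewer, order, r gives the robot as it stands.
- The arm moves only by the tool carry_out, never from a script. Its argument "increments" is one flat list of numbers, 7 for each row, row after row: the shift along the tool's x, y, z as a fraction of full scale, then the turn, a rotation vector about the tool's x, y, z as a fraction of full scale, then the opening, from -1 (shut) to 1 (fully open). A call has exactly 10 rows; each row is the pose to reach, as a shift and turn from the pose commanded when the call began, along the tool's axes at that moment, turning the shorter way round; what a row does not reach only later rows make up. Full scale, the value 1, is 400 mm for a shift and 2 pi rad for a turn. A row lasts 1/8 s, in which the tool goes at most 62.5 mm and 10.7 degrees, less where a joint would pass 70% of its speed; a pose out of reach is approached as far as the arm can. A call with a number of a shift or a turn outside -1 to 1 is refused whole. A call with a gripper value outside its range is refused whole. The fingers move at their own pace and stop on an object; "force" is the grip in N (left out, the last holds). Time passes only in rows, so rows that repeat a pose let the fingers close, or fill a call up. It gives the time, the measured TCP pose, the force, the opening and the grip force at its end, in the units of the state.
- sense(): the state, without advancing time (a new reading comes with each control period).
- viewer.snapshot(name): name is "scene" or "side" or "wrist"; returns the picture (480x640x3 uint8, red, green, blue); there is no depth.
- viewer.get_calibration(name): a dict with "fx", "fy", "cx", "cy" (pixels), "R" (3x3) and "t" (3): a world point X has camera coordinates R X + t. Camera axes: x right, y down, z forward; pixel columns grow to the right and rows downward; lengths in mm; the calibration is good to about 2 mm. A picture is of the moment at which its call begins: read the wrist's pose just before it. get_calibration takes no time and is no camera call; for the wrist camera it gives the pose at the moment of the call.
- order.hand_in(): hands the job in; it is judged then, once.
The state is a dict: "time": time; "joint_pos": joint angles; "qd": joint speeds; "joint_efforts": joint torques, N m; "tool_pos": TCP position; "tcp_rot": TCP orientation; "ft_force": force on the tool from outside, world axes, zero at the start; "wrist_torque": the same for the moment, N m; "finger_gap": finger opening in mm; "grip_force": force on a finger pad.
Only numpy, scipy, OpenCV 4.12 (cv2) and the standard library are available. Lean on these libraries where they do the work, as an engineer would, in place of code of your own. Each camera call takes 0.05 s, during which the arm holds its last target. There are 200 camera calls.

TASK

Put the melting dishes away: open the drawer of the low chest and nest every dish from the bench, right way up and fully home, onto the stack of its own colour in the drawer (white and black are for different metals and must not mix), each pouring lip lined up over the lip of the bottom dish. Set the fragile dishes down rather than dropping them, then push the drawer fully shut and leave everything else on the bench where it is.

Things in the scene. Friction and masses are not known exactly. Their poses are not given: they have to be found in the camera images.
- white0: White dish in the drawer, bottom of its stack, lip within 0.25 rad of the front: grip collar 68 mm across, 21 to 33 mm above the underside (33 = rim, its top); narrows below to a 44 mm foot; 20 mm wide pouring lip, reaching 45 mm from the axis, along own -x. Origin: centre of underside, z up. Nested (any yaw, 1.5 mm play) its underside is 14 mm above that of the dish below. 0.1 to 0.17 kg
- white0_lip (a point): outer end of the pouring lip of white0: 45 mm from its axis along its own -x, 28.5 mm above its underside
- white1: White melting dish, mouth up on the bench, lip any way; may be absent. grip collar 68 mm across, 21 to 33 mm above the underside (33 = rim, its top); narrows below to a 44 mm foot; 20 mm wide pouring lip, reaching 45 mm from the axis, along own -x. Origin: centre of underside, z up. Nested (any yaw, 1.5 mm play) its underside is 14 mm above that of the dish below. 0.1 to 0.17 kg
- white2: White melting dish, mouth up on the bench, lip any way; may be absent. grip collar 68 mm across, 21 to 33 mm above the underside (33 = rim, its top); narrows below to a 44 mm foot; 20 mm wide pouring lip, reaching 45 mm from the axis, along own -x. Origin: centre of underside, z up. Nested (any yaw, 1.5 mm play) its underside is 14 mm above that of the dish below. 0.1 to 0.17 kg
- white3: White melting dish, mouth up on the bench, lip any way; may be absent. grip collar 68 mm across, 21 to 33 mm above the underside (33 = rim, its top); narrows below to a 44 mm foot; 20 mm wide pouring lip, reaching 45 mm from the axis, along own -x. Origin: centre of underside, z up. Nested (any yaw, 1.5 mm play) its underside is 14 mm above that of the dish below. 0.1 to 0.17 kg
- black0: Black graphite dish in the drawer, bottom of its stack, lip within 0.25 rad of the front: grip collar 68 mm across, 21 to 33 mm above the underside (33 = rim, its top); narrows below to a 44 mm foot; 20 mm wide pouring lip, reaching 45 mm from the axis, along own -x. Origin: centre of underside, z up. Nested (any yaw, 1.5 mm play) its underside is 14 mm above that of the dish below. 0.1 to 0.17 kg
- black0_lip (a point): outer end of the pouring lip of black0: 45 mm from its axis along its own -x, 28.5 mm above its underside
- black1: Black graphite melting dish, mouth up on the bench, lip any way; may be absent. grip collar 68 mm across, 21 to 33 mm above the underside (33 = rim, its top); narrows below to a 44 mm foot; 20 mm wide pouring lip, reaching 45 mm from the axis, along own -x. Origin: centre of underside, z up. Nested (any yaw, 1.5 mm play) its underside is 14 mm above that of the dish below. 0.1 to 0.17 kg
- black2: Black graphite melting dish, mouth up on the bench, lip any way; may be absent. grip collar 68 mm across, 21 to 33 mm above the underside (33 = rim, its top); narrows below to a 44 mm foot; 20 mm wide pouring lip, reaching 45 mm from the axis, along own -x. Origin: centre of underside, z up. Nested (any yaw, 1.5 mm play) its underside is 14 mm above that of the dish below. 0.1 to 0.17 kg
- black3: Black graphite melting dish, mouth up on the bench, lip any way; may be absent. grip collar 68 mm across, 21 to 33 mm above the underside (33 = rim, its top); narrows below to a 44 mm foot; 20 mm wide pouring lip, reaching 45 mm from the axis, along own -x. Origin: centre of underside, z up. Nested (any yaw, 1.5 mm play) its underside is 14 mm above that of the dish below. 0.1 to 0.17 kg
- chest: Low plywood drawer chest, 290 deep x 326 wide x 120 mm high. Origin: centre of underside; front looks along own -x (to the robot); the drawer slides out along -x. Its fixed top begins 130 mm in front of the origin; the front panel's outer face is 145 mm, its inner wall 124 mm in front when shut. On the top's rear half stand things up to 185 mm above the bench
- chest_drawer0 (a joint): how far the drawer is out, m: 0 shut at its stop, 0.205 fully out; starts at 0 to 0.015; about 1 N of friction, stays where left. Inside 284 mm wide, floor 22 mm above the bench, sides up to 98 mm, front panel up to 108 mm. The bottom dishes stand about 130 mm apart across it, either colour on either side, 55 to 80 mm behind the front's inner wall
- chest_drawer0_handle (a point): middle of the drawer's bar handle: round dark bar 11 mm thick, 120 mm long across the drawer (chest y), its centre 35 mm off the front panel on two posts 102 mm apart, 82 mm above the bench; 29 mm free between bar and panel; moves with the drawer
- tweezers: steel soldering tweezers lying flat, 120 mm long, 8 mm high, among the dishes. Not part of the job, to be left alone
- fluxjar: white screw-top flux jar, 54 mm across, 60 mm high. Not part of the job, to be left alone
- fluxbrush: flux brush lying flat, 170 mm long. Not part of the job, to be left alone
- solderreel: flat steel solder reel, 70 mm across, 16 mm high. Not part of the job, to be left alone
- thirdhand: third-hand stand: round 76 mm base with a thin rod, 140 mm high in all. Not part of the job, to be left alone
- charcoal: black rectangular charcoal soldering block, 90 x 60 x 30 mm, not a dish. Not part of the job, to be left alone
- tongs: copper pickle tongs lying flat, 170 mm long, 12 mm high. Not part of the job, to be left alone
There are look-alikes about, which are no part of the job. What is shaped like the black1 but blue, red or yellow is not meant.

How it is judged (in metres and radians):
On the way, in this order (a step that is already met when the one before it is completed fails the run):
1. the drawer is pulled out by at least 120 mm (value of joint chest_drawer0 above 0.12 m), for 0.2 s.
2. with the drawer still out, every dish from the bench is nested in the stack of its colour, upright, home and lip in line (horizontal distance between each of white1, white2, white3 and white0 below 0.007 m and (z of white1 in the frame of white0 between 0.01 and 0.018 m or z of white1 in the frame of white0 between 0.024 and 0.032 m or z of white1 in the frame of white0 between 0.038 and 0.046 m) and angle between each of white1, white2, white3, black1, black2, black3, white0, black0's own z axis and vertical below 0.1 rad and angle between the x axis of each of white1, white2, white3 and the x axis of white0, either way round below 0.26 rad and x of white0_lip in the frame of white1 below -0.02 m and linear speed of each of white1, white2, white3, black1, black2, black3 below 0.02 m/s and contact force between each of white1, white2, white3, black1, black2, black3 and the fingers below 0.05 N and (z of white2 in the frame of white0 between 0.01 and 0.018 m or z of white2 in the frame of white0 between 0.024 and 0.032 m or z of white2 in the frame of white0 between 0.038 and 0.046 m) and x of white0_lip in the frame of white2 below -0.02 m and (z of white3 in the frame of white0 between 0.01 and 0.018 m or z of white3 in the frame of white0 between 0.024 and 0.032 m or z of white3 in the frame of white0 between 0.038 and 0.046 m) and x of white0_lip in the frame of white3 below -0.02 m and horizontal distance between each of black1, black2, black3 and black0 below 0.007 m and (z of black1 in the frame of black0 between 0.01 and 0.018 m or z of black1 in the frame of black0 between 0.024 and 0.032 m or z of black1 in the frame of black0 between 0.038 and 0.046 m) and angle between the x axis of each of black1, black2, black3 and the x axis of black0, either way round below 0.26 rad and x of black0_lip in the frame of black1 below -0.02 m and (z of black2 in the frame of black0 between 0.01 and 0.018 m or z of black2 in the frame of black0 between 0.024 and 0.032 m or z of black2 in the frame of black0 between 0.038 and 0.046 m) and x of black0_lip in the frame of black2 below -0.02 m and (z of black3 in the frame of black0 between 0.01 and 0.018 m or z of black3 in the frame of black0 between 0.024 and 0.032 m or z of black3 in the frame of black0 between 0.038 and 0.046 m) and x of black0_lip in the frame of black3 below -0.02 m and z of white0 in the frame of chest between 0.018 and 0.028 m and z of black0 in the frame of chest between 0.018 and 0.028 m and value of joint chest_drawer0 above 0.1 m), for 0.2 s.
At the end, for the whole second after the job is handed in: Every bench dish is nested on its colour's bottom dish: axes within 7 mm, tilt under 0.1 rad, height within 4 mm of a 14 mm multiple, lip within 0.26 rad of the bottom lip, released, at rest; bottom dishes upright on the drawer floor; drawer within 5 mm of shut (horizontal distance between each of white1, white2, white3 and white0 below 0.007 m and (z of white1 in the frame of white0 between 0.01 and 0.018 m or z of white1 in the frame of white0 between 0.024 and 0.032 m or z of white1 in the frame of white0 between 0.038 and 0.046 m) and angle between each of white1, white2, white3, black1, black2, black3, white0, black0's own z axis and vertical below 0.1 rad and angle between the x axis of each of white1, white2, white3 and the x axis of white0, either way round below 0.26 rad and x of white0_lip in the frame of white1 below -0.02 m and linear speed of each of white1, white2, white3, black1, black2, black3 below 0.02 m/s and contact force between each of white1, white2, white3, black1, black2, black3 and the fingers below 0.05 N and (z of white2 in the frame of white0 between 0.01 and 0.018 m or z of white2 in the frame of white0 between 0.024 and 0.032 m or z of white2 in the frame of white0 between 0.038 and 0.046 m) and x of white0_lip in the frame of white2 below -0.02 m and (z of white3 in the frame of white0 between 0.01 and 0.018 m or z of white3 in the frame of white0 between 0.024 and 0.032 m or z of white3 in the frame of white0 between 0.038 and 0.046 m) and x of white0_lip in the frame of white3 below -0.02 m and horizontal distance between each of black1, black2, black3 and black0 below 0.007 m and (z of black1 in the frame of black0 between 0.01 and 0.018 m or z of black1 in the frame of black0 between 0.024 and 0.032 m or z of black1 in the frame of black0 between 0.038 and 0.046 m) and angle between the x axis of each of black1, black2, black3 and the x axis of black0, either way round below 0.26 rad and x of black0_lip in the frame of black1 below -0.02 m and (z of black2 in the frame of black0 between 0.01 and 0.018 m or z of black2 in the frame of black0 between 0.024 and 0.032 m or z of black2 in the frame of black0 between 0.038 and 0.046 m) and x of black0_lip in the frame of black2 below -0.02 m and (z of black3 in the frame of black0 between 0.01 and 0.018 m or z of black3 in the frame of black0 between 0.024 and 0.032 m or z of black3 in the frame of black0 between 0.038 and 0.046 m) and x of black0_lip in the frame of black3 below -0.02 m and z of white0 in the frame of chest between 0.018 and 0.028 m and z of black0 in the frame of chest between 0.018 and 0.028 m and value of joint chest_drawer0 below 0.005 m); the robot touches nothing.
It fails at once if a dish is dropped (it falls freely, by more than about 40 mm) ((linear speed of white1 above 0.9 m/s and height (world z) of white1 above 0.045 m and contact force between white1 and anything else below 0.01 N) or (linear speed of white2 above 0.9 m/s and height (world z) of white2 above 0.045 m and contact force between white2 and anything else below 0.01 N) or (linear speed of white3 above 0.9 m/s and height (world z) of white3 above 0.045 m and contact force between white3 and anything else below 0.01 N) or (linear speed of black1 above 0.9 m/s and height (world z) of black1 above 0.045 m and contact force between black1 and anything else below 0.01 N) or (linear speed of black2 above 0.9 m/s and height (world z) of black2 above 0.045 m and contact force between black2 and anything else below 0.01 N) or (linear speed of black3 above 0.9 m/s and height (world z) of black3 above 0.045 m and contact force between black3 and anything else below 0.01 N) or (linear speed of white0 above 0.9 m/s and height (world z) of white0 above 0.045 m and contact force between white0 and anything else below 0.01 N) or (linear speed of black0 above 0.9 m/s and height (world z) of black0 above 0.045 m and contact force between black0 and anything else below 0.01 N)).
It fails at once if one of the other things on the bench is shifted by more than 50 mm or knocked over (distance of any of tweezers, fluxjar, fluxbrush, solderreel, thirdhand, charcoal, tongs from where it was at the start of the episode above 0.05 m or angle between any of fluxjar, thirdhand's own z axis and vertical above 0.6 rad).
Of white1, white2, white3, black1, black2, black3 only 4 to 6 are there at a start; the rules pass over those that are not, and their reading is None.
At some moment in a run one of white1, white2, white3, black1, black2, black3 may be knocked a few centimetres aside while the robot is not near it.
It also fails if it takes over 210 s, if anything falls off the work surface, if the arm or the gripper's body presses on something with over 40 N, if the wrist force passes 120 N, or if a joint passes its speed limit or range.

## Working session

There is one attempt and no reset: what is moved stays moved. The work goes in short steps, Python scripts to look and compute and a tool call to move; the robot and the scene stay as the last step left them, time stands still between calls to the robot, and variables do not carry over. Pictures are saved under pics/ and viewed, at most 14 in all, crops included, and the job is handed in when it is done.

Besides the shell and the picture viewer there is one more tool, called after "Call:" by a JSON object that holds its "op" and its "data". carry_out: Moves the arm, as the interface text tells. Its arguments: {"type":"object","properties":{"increments":{"type":"array"},"force":{"type":"number"}},"required":["increments"]}

```bash
ls; mkdir -p pics; python3 - <<'E'
from bench import sense,viewer,order,r
import cv2
print(sense()); print(r.tcp_to_grasp)
for n in ("scene","side","wrist"):
    im=viewer.snapshot(n); cv2.imwrite(f"pics/{n}0.png",im[:,:,::-1]); c=viewer.get_calibration(n); print(n,c)
E
```

```text
pics
{'time': 0.0, 'joint_pos': array([ 6.78142827e+01,  7.51724577e+00,  8.53312567e+01,  4.61529459e-04,
        8.72602450e+01, -4.89341409e+00]), 'qd': array([-0.03401118, -0.04693687,  0.0139809 , -0.02336083, -0.06309834,
        0.03984142]), 'joint_efforts': array([-1.21906094e-03, -5.69414985e+01, -5.00539076e+01, -3.14190293e-04,
        1.51241227e-02, -3.93845276e-07]), 'tool_pos': array([178.11543517, 572.36716141, 230.20318675]), 'tcp_rot': array([-1.79891688e+02, -9.73569224e-03,  1.62707665e+02]), 'ft_force': array([-0.00934409,  0.70602773, -0.25571129]), 'wrist_torque': array([ 0.0502003 ,  0.01731137, -0.00066952]), 'grip_force': 0.0, 'finger_gap': 85.14704522535197}
18.700000000000003
scene {'fx': 525.3815900599596, 'fy': 525.3815900599596, 'cx': 315.44985144745715, 'cy': 232.9806953815251, 'R': array([[-0.11751935,  0.99294794,  0.01560737],
       [ 0.72907537,  0.09693859, -0.67753377],
       [-0.67426872, -0.06824438, -0.73532605]]), 't': array([  90.91392815, -335.89401778, 1958.47756978])}
side {'fx': 445.7286587339744, 'fy': 445.7286587339744, 'cx': 318.8863343251922, 'cy': 238.60046741599103, 'R': array([[ 0.71324055, -0.70075738, -0.01506676],
       [-0.49974053, -0.49333531, -0.71195483],
       [ 0.49147464,  0.51532452, -0.70206361]]), 't': array([-377.8635961 ,  322.15043003,  886.30492267])}
wrist {'fx': 391.73823226844655, 'fy': 391.73823226844655, 'cx': 319.5052824491841, 'cy': 230.02497736921882, 'R': array([[ 0.29713029,  0.95483492, -0.00196554],
       [ 0.92135544, -0.28617043,  0.26307915],
       [ 0.25063469, -0.07997974, -0.96477225]]), 't': array([-600.42380503,  -33.71801052,  378.01599763])}
```

View pics/scene0.png

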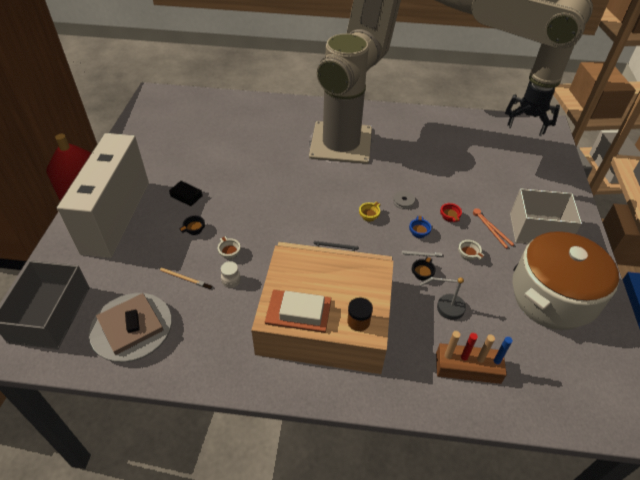

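View pics/side0.png

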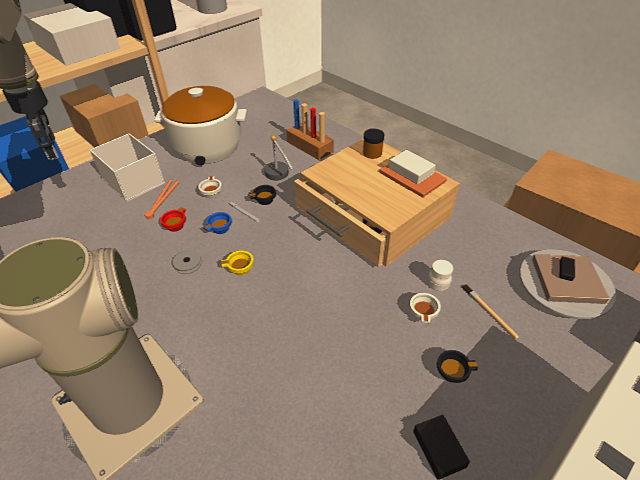

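In the scene view the wanted dishes are white at (229,247) and (470,250), and black at (193,226) and (423,269). The look-alikes are the yellow (370,211), blue (420,228) and red (451,213) dishes, the white jar (230,273), the reel (404,200) and the charcoal (186,193). I'll check this in one crop and measure coarsely.

```bash
cat > h.py <<'E'
import numpy as np,cv2
from bench import sense,viewer,order,r
from scipy.spatial.transform import Rotation as Ro
def ray(c,p):
    d=np.array([(p[0]-c["cx"])/c["fx"],(p[1]-c["cy"])/c["fy"],1.])
    return -c["R"].T@c["t"], c["R"].T@d
def onz(c,p,z):
    o,d=ray(c,p); return o+d*(z-o[2])/d[2]
def proj(c,X):
    q=c["R"]@np.array(X,float)+c["t"]; return np.array([c["fx"]*q[0]/q[2]+c["cx"],c["fy"]*q[1]/q[2]+c["cy"]])
def tri(rs):
    A=0;b=0
    for o,d in rs:
        d=d/np.linalg.norm(d);P=np.eye(3)-np.outer(d,d);A=A+P;b=b+P@o
    return np.linalg.solve(A,b)
E
python3 - <<'E'
from h import *
im=cv2.imread("pics/side0.png"); cv2.imwrite("pics/sidecrop.png",cv2.resize(im[150:390,180:490],None,fx=2.5,fy=2.5,interpolation=cv2.INTER_CUBIC))
S=viewer.get_calibration("scene");D=viewer.get_calibration("side");W=viewer.get_calibration("wrist")
for n,a,b in(("whiteR",(229,246),(425,304)),("whiteL",(470,249),(210,185)),("blackR",(193,225),(455,364)),("blackL",(423,268),(263,194))):
    print(n,onz(S,a,30).round(),onz(D,b,30).round(),tri([ray(S,a),ray(D,b)]).round())
for a in((278,245),(393,254),(386,365-22),(256,352-22)): print("top",onz(S,a,120).round())
for a in((296,184),(382,236),(459,186)): print("sidetop",onz(D,a,115).round())
s=sense();R=Ro.from_euler("xyz",s["tcp_rot"],degrees=True).as_matrix()
print("cam in tool",R.T@(-W["R"].T@W["t"]-s["tool_pos"]),(W["R"]@R).round(3))
E
```

```text
whiteR [ 579. -283.   30.] [ 587. -285.   30.] [ 584. -284.   34.]
whiteL [497. 432.  30.] [497. 430.  30.] [497. 432.  30.]
blackR [ 510. -412.   30.] [ 506. -416.   30.] [ 508. -415.   27.]
blackL [589. 291.  30.] [581. 284.  30.] [585. 291.  25.]
top [ 634. -123.  120.]
top [625. 194. 120.]
top [906. 182. 120.]
top [ 910. -130.  120.]
sidetop [609. 166. 115.]
sidetop [ 617. -125.  115.]
sidetop [ 904. -148.  115.]
cam in tool [  66.94936199    1.36181215 -141.91582051] [[ 0.     1.     0.001]
 [-0.965  0.    -0.263]
 [-0.263 -0.     0.965]]
```

View pics/sidecrop.png

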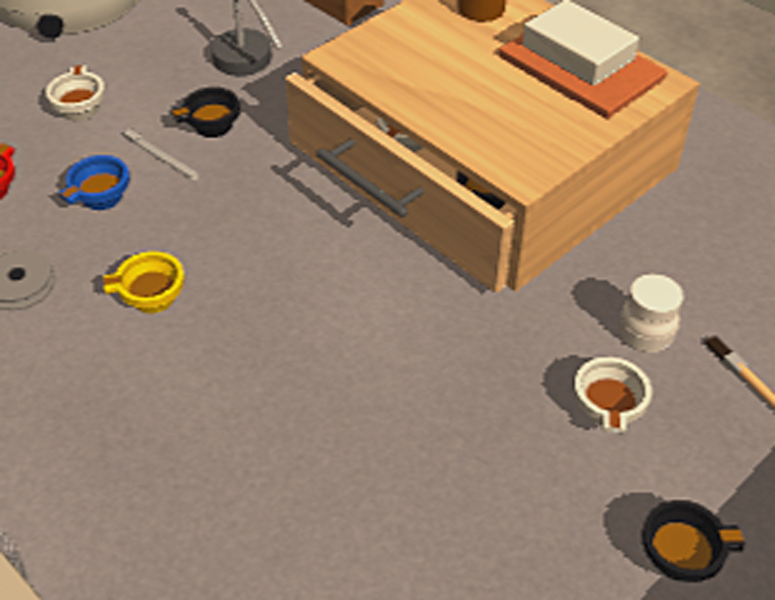

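The side crop confirms it: four real dishes (white at about (75,90) and (613,390), black at (210,110) and (685,540)), with red, blue and yellow as decoys. The handle bar runs (320,155)-(405,210). White0 is on the drawer's left and black0 on its right. Next I'll locate the handle.

```bash
python3 - <<'E'
from h import *
S=viewer.get_calibration("scene");D=viewer.get_calibration("side")
im=cv2.imread("pics/side0.png")
# dark bar in the side view
g=im[195:245,295:355].astype(int); m=((g.max(2)<95)).astype(np.uint8)
n,l,st,ce=cv2.connectedComponentsWithStats(m)
for i in range(1,n):
    if st[i,4]>15:
        ys,xs=np.where(l==i); print(st[i],ce[i]+[295,195]); 
for a in((308,212),(342,234),(325,223)): print(onz(D,a,82).round(1))
im=cv2.imread("pics/scene0.png")
g=im[230:260,300:370].astype(int); m=((g.max(2)<75)).astype(np.uint8)
n,l,st,ce=cv2.connectedComponentsWithStats(m)
for i in range(1,n):
    if st[i,4]>15:
        c=ce[i]+[300,230]; ys,xs=np.where(l==i);k=np.polyfit(xs,ys,1);a=xs.min();b=xs.max()
        print(st[i],c,onz(S,c,82).round(1),onz(S,(a+300,np.polyval(k,a)+230),82).round(1),onz(S,(b+300,np.polyval(k,b)+230),82).round(1))
s=sense();print(s["time"])
E
```

```text
[ 11  10  43  32 233] [325.43347639 222.02575107]
[44 10 10  6 19] [344.05263158 207.89473684]
[  0  12  52  38 282] [315.09574468 227.60283688]
[578.8  88.5  82. ]
[581.  -30.9  82. ]
[579.9  27.2  82. ]
[ 14  12  45   9 130] [336.55384615 245.40769231] [580.8  36.7  82. ] [578.2 -28.6  82. ] [583.3  98.4  82. ]
0.15
```

```bash
cat >> h.py <<'E'
import json
def cmd(): return json.load(open("cmd.json"))
def go(*P):
    """P: rows of (x,y,z,yaw) targets, tool down; prints tool-frame fractions, remembers the last as commanded"""
    x,y,z,w=cmd(); c,s=np.cos(np.radians(w)),np.sin(np.radians(w))
    for X,Y,Z,Wt in P:
        dx,dy=X-x,Y-y
        q=np.round([(c*dx+s*dy)/400,(s*dx-c*dy)/400,(z-Z)/400,-((Wt-w+180)%360-180)/360],4)
        print(q[0],q[1],q[2],"0 0",q[3])
    a,b=q[0]*400,q[1]*400
    json.dump([x+c*a+s*b,y+s*a-c*b,z-q[2]*400,w-q[3]*360],open("cmd.json","w"))
def st():
    s=sense(); print(round(s["time"],2),s["tool_pos"].round(1),s["tcp_rot"].round(2),"cmd",np.round(cmd(),1),"gap",round(s["finger_gap"],1),"F",s["ft_force"].round(1),"grip",round(s["grip_force"],1)); return s
def snap(n,f):
    c=viewer.get_calibration(n); im=viewer.snapshot(n)[:,:,::-1].copy(); cv2.imwrite(f"pics/{f}.png",im); np.savez(f"pics/{f}.npz",**c); return c,im
E
echo "[178.322,572.893,231.292,162.708]" > cmd.json
python3 -c "
from h import *
go((580,31,190,90))"
```

```text
-1.3615 -0.995 0.1032 0 0 0.202
```

```bash
echo "[178.322,572.893,231.292,162.708]" > cmd.json
python3 -c "
from h import *
go((400,230,200,110));go((580,31,180,90))"
```

```text
-0.784 -0.6538 0.0782 0 0 0.1464
-0.6214 0.2527 0.05 0 0 0.0556
```

Call:
{"op": "carry_out", "data": {"increments": [-0.784,-0.6538,0.0782,0,0,0.1464,-0.3,-0.784,-0.6538,0.0782,0,0,0.1464,-0.3,-0.784,-0.6538,0.0782,0,0,0.1464,-0.3,-0.784,-0.6538,0.0782,0,0,0.1464,-0.3,-0.784,-0.6538,0.0782,0,0,0.1464,-0.3,-0.784,-0.6538,0.0782,0,0,0.1464,-0.3,-0.784,-0.6538,0.0782,0,0,0.1464,-0.3,-0.784,-0.6538,0.0782,0,0,0.1464,-0.3,-0.784,-0.6538,0.0782,0,0,0.1464,-0.3,-0.784,-0.6538,0.0782,0,0,0.1464,-0.3]}}

```text
time: 1.4
tool_pos: [399.5, 230.9, 200.0]
tcp_rot: [-180.0, -0.0, 110.1]
ft_force: [-0.4, -0.4, -0.9]
finger_gap: 29.8
grip_force: 0.0
```

Call:
{"op": "carry_out", "data": {"increments": [-0.6214,0.2527,0.05,0,0,0.0556,-0.3,-0.6214,0.2527,0.05,0,0,0.0556,-0.3,-0.6214,0.2527,0.05,0,0,0.0556,-0.3,-0.6214,0.2527,0.05,0,0,0.0556,-0.3,-0.6214,0.2527,0.05,0,0,0.0556,-0.3,-0.6214,0.2527,0.05,0,0,0.0556,-0.3,-0.6214,0.2527,0.05,0,0,0.0556,-0.3,-0.6214,0.2527,0.05,0,0,0.0556,-0.3,-0.6214,0.2527,0.05,0,0,0.0556,-0.3,-0.6214,0.2527,0.05,0,0,0.0556,-0.3]}}

```text
time: 2.65
tool_pos: [579.9, 31.5, 180.3]
tcp_rot: [180.0, 0.0, 90.0]
ft_force: [0.4, 0.1, 0.5]
finger_gap: 29.8
grip_force: 0.0
```

```bash
python3 - <<'E'
from h import *
st(); c,im=snap("wrist","w1"); st()
print(proj(c,(580,31,82)))
E
```

```text
2.65 [579.9  31.5 180.3] [179.98   0.    90.03] cmd [580.  31. 180.  90.] gap 29.8 F [0.4 0.1 0.5] grip 0.0
2.7 [579.9  31.3 180.2] [179.98   0.    90.02] cmd [580.  31. 180.  90.] gap 29.7 F [-0.  -0.1 -0.2] grip 0.0
[319.61786549 234.26525012]
```

View pics/w1.png

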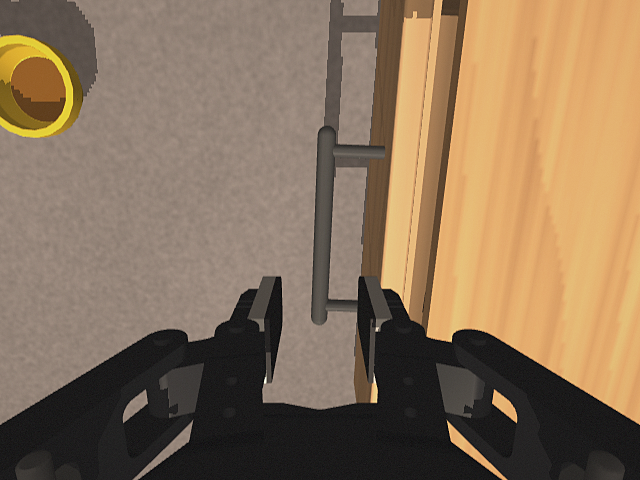

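The bar runs from (327,130) to (319,320), with the panel to its right and the fingers straddling its line.

```bash
python3 - <<'E'
from h import *
c=dict(np.load("pics/w1.npz"))
a=onz(c,(327,132),82);b=onz(c,(319,319),82);print(a,b,(a+b)/2,np.degrees(np.arctan2(-(a-b)[0],(a-b)[1])))
m=(a+b)/2
go((m[0],m[1],64,90-1.5))
E
```

```text
[584.34833544  94.2738483   82.        ] [579.62229628 -28.73535767  82.        ] [581.98531586  32.76924532  82.        ] -2.200233541502455
0.0044 0.0049 0.29 0 0 0.0041
```

Call:
{"op": "carry_out", "data": {"increments": [0.0044,0.0049,0.1,0,0,0.0041,-0.3,0.0044,0.0049,0.2,0,0,0.0041,-0.3,0.0044,0.0049,0.25,0,0,0.0041,-0.3,0.0044,0.0049,0.29,0,0,0.0041,-0.3,0.0044,0.0049,0.29,0,0,0.0041,-0.3,0.0044,0.0049,0.29,0,0,0.0041,-1,0.0044,0.0049,0.29,0,0,0.0041,-1,0.0044,0.0049,0.29,0,0,0.0041,-1,0.0044,0.0049,0.29,0,0,0.0041,-1,0.0044,0.0049,0.29,0,0,0.0041,-1], "force": 40}}

```text
time: 3.95
tool_pos: [582.9, 32.7, 65.1]
tcp_rot: [179.9, -0.0, 88.5]
ft_force: [-0.3, 0.1, 6.2]
finger_gap: 9.1
grip_force: 39.2
```

```bash
python3 - <<'E'
from h import *
s=st();x,y,z,w=cmd()
go(*[(x-d*.9993,y+d*.0384,z,w) for d in (10,30,60,90,120,150,170,182,187)])
E
```

```text
3.95 [582.9  32.7  65.1] [179.88  -0.    88.51] cmd [582.   32.8  64.   88.5] gap 9.1 F [-0.3  0.1  6.2] grip 39.2
0.0003 -0.025 0.0 0 0 -0.0
0.0009 -0.075 0.0 0 0 -0.0
0.0019 -0.15 0.0 0 0 -0.0
0.0028 -0.225 0.0 0 0 -0.0
0.0037 -0.3 0.0 0 0 -0.0
0.0047 -0.375 0.0 0 0 -0.0
0.0053 -0.425 0.0 0 0 -0.0
0.0057 -0.455 0.0 0 0 -0.0
0.0058 -0.4675 0.0 0 0 -0.0
```

Call:
{"op": "carry_out", "data": {"increments": [0.0003,-0.025,0,0,0,0,-1,0.0009,-0.075,0,0,0,0,-1,0.0019,-0.15,0,0,0,0,-1,0.0028,-0.225,0,0,0,0,-1,0.0037,-0.3,0,0,0,0,-1,0.0047,-0.375,0,0,0,0,-1,0.0053,-0.425,0,0,0,0,-1,0.0057,-0.455,0,0,0,0,-1,0.0058,-0.4675,0,0,0,0,-1,0.0058,-0.4675,0,0,0,0,-1]}}

```text
time: 5.2
tool_pos: [395.4, 40.0, 65.1]
tcp_rot: [179.9, -0.0, 88.5]
ft_force: [-1.1, 0.6, 8.0]
finger_gap: 9.4
grip_force: 41.2
```

```bash
python3 - <<'E'
from h import *
s=st();x,y,z,w=cmd()
go((x,y,240,w))
E
```

```text
5.2 [395.4  40.   65.1] [179.88  -0.    88.51] cmd [395.1  39.9  64.   88.5] gap 9.4 F [-1.1  0.6  8. ] grip 41.2
0.0 0.0 -0.44 0 0 -0.0
```

Call:
{"op": "carry_out", "data": {"increments": [0,0,0,0,0,0,-0.3,0,0,0,0,0,0,-0.3,0,0,0,0,0,0,-0.3,0,0,0,0,0,0,-0.3,0,0,-0.1,0,0,0,-0.3,0,0,-0.2,0,0,0,-0.3,0,0,-0.3,0,0,0,-0.3,0,0,-0.4,0,0,0,-0.3,0,0,-0.44,0,0,0,-0.3,0,0,-0.44,0,0,0,-0.3]}}

```text
time: 6.45
tool_pos: [395.7, 39.9, 240.5]
tcp_rot: [179.9, 0.0, 88.5]
ft_force: [-0.5, -0.5, -0.8]
finger_gap: 29.7
grip_force: 0.0
```

```bash
python3 - <<'E'
from h import *
s=st()
go((490,38,260,178))
E
```

```text
6.45 [395.7  39.9 240.5] [179.91   0.    88.51] cmd [395.1  39.9 240.   88.5] gap 29.7 F [-0.5 -0.5 -0.8] grip 0.0
0.0013 0.2373 -0.05 0 0 -0.2486
```

Call:
{"op": "carry_out", "data": {"increments": [0.0013,0.2373,-0.05,0,0,-0.2486,1,0.0013,0.2373,-0.05,0,0,-0.2486,1,0.0013,0.2373,-0.05,0,0,-0.2486,1,0.0013,0.2373,-0.05,0,0,-0.2486,1,0.0013,0.2373,-0.05,0,0,-0.2486,1,0.0013,0.2373,-0.05,0,0,-0.2486,1,0.0013,0.2373,-0.05,0,0,-0.2486,1,0.0013,0.2373,-0.05,0,0,-0.2486,1,0.0013,0.2373,-0.05,0,0,-0.2486,1,0.0013,0.2373,-0.05,0,0,-0.2486,1]}}

```text
time: 7.7
tool_pos: [489.1, 38.0, 257.6]
tcp_rot: [-180.0, -0.2, 178.0]
ft_force: [-0.2, -0.5, -0.8]
finger_gap: 85.4
grip_force: 0.0
```

```bash
python3 - <<'E'
from h import *
st(); c,im=snap("wrist","w2"); snap("side","s2");st()
E
```

```text
7.7 [489.1  38.  257.6] [-180.     -0.2   177.98] cmd [490.  38. 260. 178.] gap 85.4 F [-0.2 -0.5 -0.8] grip 0.0
7.8 [489.4  38.  258.4] [-1.8000e+02 -1.4000e-01  1.7791e+02] cmd [490.  38. 260. 178.] gap 85.3 F [-0.1  0.2 -0.5] grip 0.0
```

View pics/w2.png

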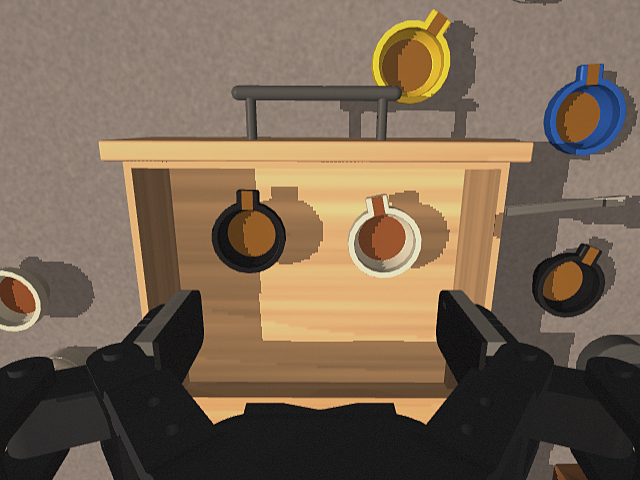

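Black0 is at (249,237) and white0 at (385,242), lips pointing up towards the front. The drawer is well out. I'll write a circle-fit dish detector.

```bash
cat >> h.py <<'E'
from scipy.optimize import least_squares
def dish(c,im,seed,col,zrim,roi=60,dbg=None):
    """centre xy, lip yaw (deg) from the silhouette of the 68 mm collar (zrim-12..zrim) around pixel seed"""
    u,v=map(int,seed); x0,y0=max(u-roi,0),max(v-roi,0); g=im[y0:v+roi,x0:u+roi].astype(int)
    hi,lo=g.max(2),g.min(2)
    m=((lo>130)&(hi-lo<45)) if col=="w" else ((hi<62)&(hi-lo<25))
    m=cv2.morphologyEx(m.astype(np.uint8),cv2.MORPH_OPEN,np.ones((2,2)))
    n,l,s,_=cv2.connectedComponentsWithStats(m); k=1+np.argmax(s[1:,4])
    P=np.vstack(cv2.findContours((l==k).astype(np.uint8),cv2.RETR_EXTERNAL,cv2.CHAIN_APPROX_NONE)[0])[:,0]+[x0,y0]
    T=np.array([onz(c,p,zrim)[:2] for p in P]);B=np.array([onz(c,p,zrim-12)[:2] for p in P])
    f=lambda q:np.minimum(np.hypot(*(T-q).T),np.hypot(*(B-q).T))-34+0.25
    q0=T.mean(0); keep=np.ones(len(P),bool)
    for i in range(8):
        q=least_squares(lambda q:f(q)[keep],q0,loss="soft_l1",f_scale=.7).x; e=f(q); keep=np.abs(e)<(6 if i<2 else 2.5); q0=q
    L=np.array([onz(c,p,zrim-4.5)[:2] for p in P])-q; o=L[np.hypot(*L.T)>39.5]
    yaw=np.degrees(np.arctan2(*o.mean(0)[::-1])) if len(o) else None
    print(col,"centre",q.round(1),"lip",None if yaw is None else round(yaw,1),"n",len(P),"keep",keep.sum(),"rms",round(float(e[keep].std()),2),"lipn",len(o),"maxr",np.hypot(*L.T).max().round(1))
    return q,yaw
E
python3 - <<'E'
from h import *
c=dict(np.load("pics/w2.npz"));im=cv2.imread("pics/w2.png")
for p in((249,268),(219,237),(305,240),(385,270),(600,280),(520,250),(352,240)): print(p,im[p[1],p[0]])
dish(c,im,(249,237),"b",55); dish(c,im,(385,242),"w",55); dish(c,im,(570,283),"b",33)
E
```

```text
(249, 268) [29 27 31]
(219, 237) [18 14 16]
(305, 240) [ 74 109 145]
(385, 270) [ 84 102 110]
(600, 280) [41 43 45]
(520, 250) [74 82 91]
(352, 240) [189 223 230]
b centre [521.8 -26.8] lip 176.6 n 383 keep 205 rms 0.79 lipn 26 maxr 44.6
w centre [530.   98.3] lip -169.0 n 418 keep 166 rms 0.9 lipn 11 maxr 41.6
b centre [589.9 290.1] lip 166.3 n 268 keep 182 rms 0.9 lipn 38 maxr 44.8
```

```bash
sed -i 's/roi=60,dbg=None/roi=60,thr=130/; s/((lo>130)&(hi-lo<45))/((lo>thr)\&(hi-lo<50))/' h.py
python3 - <<'E'
from h import *
c=dict(np.load("pics/w2.npz"));im=cv2.imread("pics/w2.png")
for t in (60,72,80): dish(c,im,(385,242),"w",55,thr=t)
b,_=dish(c,im,(249,237),"b",55)
# coarse bench dishes from the side view (lip yaw)
c=dict(np.load("pics/s2.npz"));im=cv2.imread("pics/s2.png")
dish(c,im,(210,186),"w",33,roi=25,thr=100);dish(c,im,(425,305),"w",33,roi=30,thr=100);dish(c,im,(455,366),"b",33,roi=35);dish(c,im,(263,195),"b",33,roi=25)
S,I=snap("scene","sc2")
dish(S,I,(470,249),"w",33,roi=20,thr=110)
for n,z in(("jar",60),):
    print(onz(S,(230,268),60).round(),onz(c,(441,268),60).round())
print("thirdhand",onz(S,(452,306),5).round(),"tweez",onz(S,(403,254),4).round(),onz(S,(441,255),4).round(),"tongs",onz(S,(475,211),5).round(),onz(S,(511,244),5).round())
E
```

```text
w centre [530.7  98.4] lip -171.2 n 413 keep 205 rms 0.72 lipn 31 maxr 44.6
w centre [530.6  98.5] lip -171.1 n 424 keep 199 rms 0.78 lipn 31 maxr 44.5
w centre [530.6  98.5] lip -171.1 n 426 keep 196 rms 0.79 lipn 31 maxr 44.4
b centre [521.8 -26.8] lip 176.6 n 383 keep 205 rms 0.79 lipn 26 maxr 44.6
w centre [442.1 386.1] lip 28.7 n 164 keep 14 rms 1.09 lipn 144 maxr 151.6
w centre [ 597.1 -279.9] lip -141.4 n 262 keep 8 rms 0.82 lipn 254 maxr 119.4
b centre [ 504.5 -419.3] lip -51.1 n 121 keep 73 rms 1.05 lipn 12 maxr 43.1
b centre [584.  280.3] lip 78.1 n 67 keep 35 rms 1.22 lipn 15 maxr 47.0
w centre [497.3 434.8] lip None n 67 keep 31 rms 1.1 lipn 0 maxr 39.4
[ 684. -252.   60.] [ 677. -259.   60.]
thirdhand [694. 373.   5.] tweez [520. 237.   4.] [509. 351.   4.] tongs [304. 470.   5.] [437. 568.   5.]
```

```bash
python3 - <<'E'
from h import *
S=viewer.get_calibration("scene");D=viewer.get_calibration("side")
print("tip",tri([ray(S,(420,281)),ray(D,(292,168))]).round(),"top",tri([ray(S,(460,281)),ray(D,(275,138))]).round())
go((570,285,260,150))
E
```

```text
tip [681. 269.  81.] top [705. 365. 129.]
-0.1784 0.6241 0.0 0 0 0.0778
```

Call:
{"op": "carry_out", "data": {"increments": [-0.1784,0.6241,0,0,0,0.0778,1,-0.1784,0.6241,0,0,0,0.0778,1,-0.1784,0.6241,0,0,0,0.0778,1,-0.1784,0.6241,0,0,0,0.0778,1,-0.1784,0.6241,0,0,0,0.0778,1,-0.1784,0.6241,0,0,0,0.0778,1,-0.1784,0.6241,0,0,0,0.0778,1,-0.1784,0.6241,0,0,0,0.0778,1,-0.1784,0.6241,0,0,0,0.0778,1,-0.1784,0.6241,0,0,0,0.0778,1]}}

```text
time: 9.1
tool_pos: [570.1, 284.4, 260.3]
tcp_rot: [180.0, 0.0, 150.0]
ft_force: [-0.5, -0.1, -0.3]
finger_gap: 85.2
grip_force: 0.0
```

```bash
python3 - <<'E'
from h import *
st(); c,im=snap("wrist","w3");p=proj(c,(588,290,33));print(p)
q,l=dish(c,im,p,"b",33,roi=50)
E
```

```text
9.1 [570.1 284.4 260.3] [1.7998e+02 2.0000e-02 1.4995e+02] cmd [570. 285. 260. 150.] gap 85.2 F [-0.5 -0.1 -0.3] grip 0.0
[332.632264   209.09516622]
b centre [591.1 290.9] lip 157.3 n 368 keep 194 rms 0.72 lipn 25 maxr 44.1
```

View pics/w3.png

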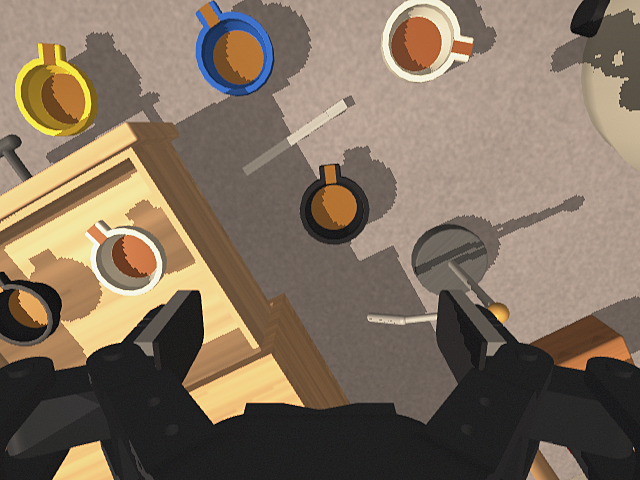

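The dish is at (335,208) with its lip up-left (yaw 157). The third-hand tip at (370,318) and the tweezers at (300,135) are both clear of the fingers. Now the pick.

```bash
python3 - <<'E'
from h import *
x,y=591,290.8
go((x,y,200,157),(x,y,140,157),(x,y,90,157),(x,y,50,157),(x,y,25,157),(x,y,11,157))
E
```

```text
-0.0382 0.0388 0.15 0 0 -0.0194
-0.0382 0.0388 0.3 0 0 -0.0194
-0.0382 0.0388 0.425 0 0 -0.0194
-0.0382 0.0388 0.525 0 0 -0.0194
-0.0382 0.0388 0.5875 0 0 -0.0194
-0.0382 0.0388 0.6225 0 0 -0.0194
```

Call:
{"op": "carry_out", "data": {"increments": [-0.0382,0.0388,0.1,0,0,-0.0194,1,-0.0382,0.0388,0.25,0,0,-0.0194,1,-0.0382,0.0388,0.4,0,0,-0.0194,1,-0.0382,0.0388,0.5,0,0,-0.0194,1,-0.0382,0.0388,0.5875,0,0,-0.0194,1,-0.0382,0.0388,0.6225,0,0,-0.0194,1,-0.0382,0.0388,0.6225,0,0,-0.0194,1,-0.0382,0.0388,0.6225,0,0,-0.0194,-1,-0.0382,0.0388,0.6225,0,0,-0.0194,-1,-0.0382,0.0388,0.6225,0,0,-0.0194,-1], "force": 30}}

```text
time: 10.4
tool_pos: [592.8, 291.4, 13.6]
tcp_rot: [179.8, 0.2, 157.0]
ft_force: [-1.0, -0.2, 6.0]
finger_gap: 67.2
grip_force: 35.7
```

```bash
python3 - <<'E'
from h import *
st(); c,im=snap("wrist","w4");p=proj(c,(591,291,33));print(p)
q,l=dish(c,im,p,"b",33,roi=130)
go((591,290.8,180,157))
E
```

```text
10.4 [592.8 291.4  13.6] [1.7984e+02 1.7000e-01 1.5698e+02] cmd [591.  290.8  11.  157. ] gap 67.2 F [-1.  -0.2  6. ] grip 35.7
[312.78786473 319.94434537]
b centre [593.1 292.9] lip -32.0 n 963 keep 232 rms 0.88 lipn 670 maxr 79.4
0.0 0.0 -0.4225 0 0 -0.0
```

View pics/w4.png

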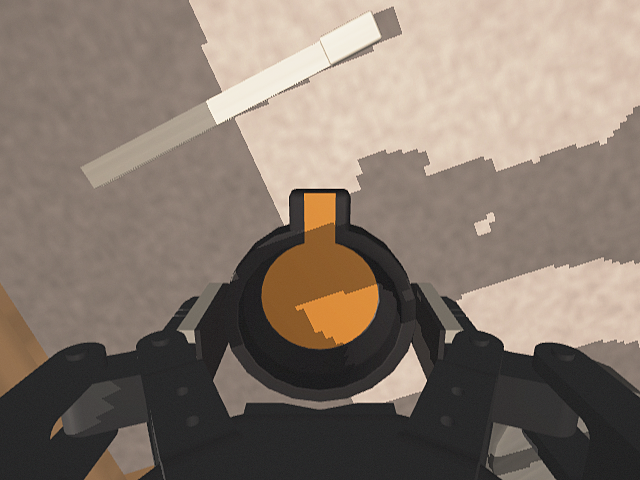

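Gripped squarely: dish centred between the pads at about (320,300), lip straight ahead at (320,190). Lift.

Call:
{"op": "carry_out", "data": {"increments": [0,0,-0.03,0,0,0,-1,0,0,-0.1,0,0,0,-1,0,0,-0.2,0,0,0,-1,0,0,-0.3,0,0,0,-1,0,0,-0.4,0,0,0,-1,0,0,-0.4225,0,0,0,-1,0,0,-0.4225,0,0,0,-1,0,0,-0.4225,0,0,0,-1,0,0,-0.4225,0,0,0,-1,0,0,-0.4225,0,0,0,-1]}}

```text
time: 11.7
tool_pos: [590.5, 290.6, 178.7]
tcp_rot: [-179.9, -0.1, 157.0]
ft_force: [-0.1, 0.5, -1.6]
finger_gap: 66.7
grip_force: 34.8
```

```bash
cat >> h.py <<'E'
def held(c,im,col,zc,tool,yaw,thr=100):
    """offset of the held dish from the TCP axis along the tool x (and y): front arc of its rim (plane zc) in the picture, fingers left out"""
    g=im.astype(int);hi,lo=g.max(2),g.min(2)
    w=np.radians(yaw);ex=np.array([np.cos(w),np.sin(w)]);ey=np.array([np.sin(w),-np.cos(w)])
    m=((hi<62)&(hi-lo<25)) if col=="b" else ((lo>thr)&(hi-lo<50))
    pts=[]
    for a in np.radians([-55,-50,-45,-40,-35,-30,30,35,40,45,50,55]):
        d=np.cos(a)*ex+np.sin(a)*ey
        for rr in np.arange(42,24,-.15):
            p=proj(c,[*(tool[:2]+d*rr),zc]); u,v=int(round(p[0])),int(round(p[1]))
            if 0<=u<640 and 0<=v<480 and m[v,u]: pts.append(tool[:2]+d*rr);break
    P=np.array(pts); q=least_squares(lambda q:np.hypot(*(P-q).T)-34,tool[:2],loss="soft_l1",f_scale=.5).x
    e=q-tool[:2]; print("held: along x",round(e@ex,2),"y",round(e@ey,2),"n",len(P),"res",(np.hypot(*(P-q).T)-34).round(1)); return e@ex,e@ey
E
python3 - <<'E'
from h import *
s=st(); c,im=snap("wrist","w5");T=s["tool_pos"]
for z0 in(20,23): held(c,im,"b",T[2]+z0,T,157)
print(onz(c,(310,60),0)) if 0 else None
E
```

```text
11.7 [590.5 290.6 178.7] [-1.7992e+02 -8.0000e-02  1.5698e+02] cmd [591.  290.8 180.  157. ] gap 66.7 F [-0.1  0.5 -1.6] grip 34.8
held: along x 1.93 y 1.41 n 12 res [-1.2 -0.5 -0.4  0.   0.6  0.8  0.5  0.5  0.1 -0.4 -0.6 -0.7]
held: along x 2.24 y 1.52 n 12 res [-1.4 -0.6 -0.4  0.   0.5  0.9  0.8  0.5  0.1 -0.4 -0.7 -1. ]
```

```bash
python3 - <<'E'
from h import *
go((523.4,-28.3,180,176.6),(523.4,-28.3,90,176.6))
E
```

```text
-0.1564 -0.8003 0.0 0 0 -0.0545
-0.1564 -0.8003 0.225 0 0 -0.0545
```

Call:
{"op": "carry_out", "data": {"increments": [-0.1564,-0.8003,0,0,0,-0.0545,-1,-0.1564,-0.8003,0,0,0,-0.0545,-1,-0.1564,-0.8003,0,0,0,-0.0545,-1,-0.1564,-0.8003,0,0,0,-0.0545,-1,-0.1564,-0.8003,0,0,0,-0.0545,-1,-0.1564,-0.8003,0,0,0,-0.0545,-1,-0.1564,-0.8003,0.1,0,0,-0.0545,-1,-0.1564,-0.8003,0.2,0,0,-0.0545,-1,-0.1564,-0.8003,0.225,0,0,-0.0545,-1,-0.1564,-0.8003,0.225,0,0,-0.0545,-1]}}

```text
time: 13.0
tool_pos: [523.3, -27.7, 90.0]
tcp_rot: [180.0, -0.1, 176.6]
ft_force: [0.1, -0.1, -2.0]
finger_gap: 67.1
grip_force: 35.0
```

```bash
python3 - <<'E'
from h import *
s=st(); c,im=snap("wrist","w6");s=st()
T=s["tool_pos"]; held(c,im,"b",T[2]+19.4,T,176.6)
x,y,z,w=cmd(); t=s["tool_pos"]
go(*[(x+523.4-t[0],y-28.3-t[1],Z+z-t[2],w) for Z in(75,62,55,52.5,51,50.5)])
E
```

```text
13.0 [523.3 -27.7  90. ] [ 1.7998e+02 -6.0000e-02  1.7664e+02] cmd [523.4 -28.3  90.  176.6] gap 67.1 F [ 0.1 -0.1 -2. ] grip 35.0
13.05 [524.3 -27.9  91.2] [1.8000e+02 7.0000e-02 1.7664e+02] cmd [523.4 -28.3  90.  176.6] gap 67.2 F [ 0.3 -0.1 -1.6] grip 35.0
held: along x 2.56 y 1.59 n 12 res [-1.  -0.5 -0.5 -0.2  1.8  3.5  3.   0.9 -0.1 -0.5 -0.7 -0.9]
0.0021 -0.001 0.0406 0 0 -0.0
0.0021 -0.001 0.0731 0 0 -0.0
0.0021 -0.001 0.0906 0 0 -0.0
0.0021 -0.001 0.0968 0 0 -0.0
0.0021 -0.001 0.1006 0 0 -0.0
0.0021 -0.001 0.1018 0 0 -0.0
```

View pics/w6.png

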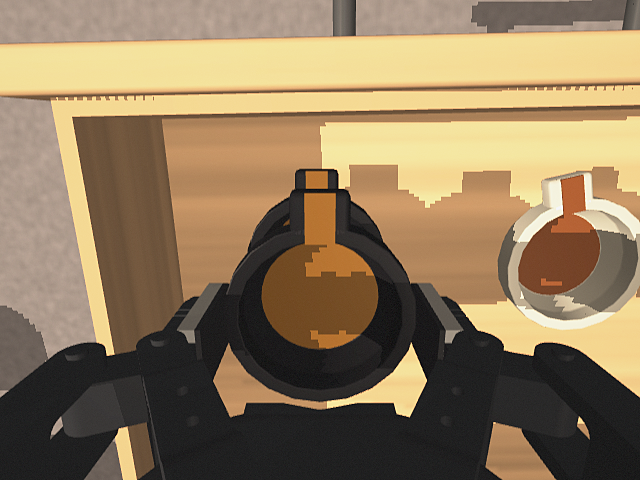

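```bash
python3 - <<'E'
from h import *
c=dict(np.load("pics/w6.npz"))
for z in(110,):print(onz(c,(320,191.5),z),onz(c,(317,170.5),55))
print(onz(c,(294,191.5),110)-onz(c,(345,191.5),110),onz(c,(296,170.5),55)-onz(c,(338,170.5),55))
E
```

```text
[477.6102256  -23.56863759 110.        ] [477.28838819 -24.83818259  55.        ]
[ -0.93743437 -16.0009993    0.        ] [ -1.10449888 -18.85124579   0.        ]
```

The view shows both lips aligned within about 1 mm (upper (320,191), lower (317,170)). Lower it gently with a slight −y trim.

Call:
{"op": "carry_out", "data": {"increments": [0.001,-0.0022,0.02,0,0,0,-1,0.001,-0.0022,0.0406,0,0,0,-1,0.001,-0.0022,0.06,0,0,0,-1,0.001,-0.0022,0.0731,0,0,0,-1,0.001,-0.0022,0.083,0,0,0,-1,0.001,-0.0022,0.09,0,0,0,-1,0.001,-0.0022,0.096,0,0,0,-1,0.001,-0.0022,0.1,0,0,0,-1,0.001,-0.0022,0.1,0,0,0,-1,0.001,-0.0022,0.1,0,0,0,-1]}}

```text
time: 14.3
tool_pos: [523.1, -29.2, 50.2]
tcp_rot: [-180.0, 0.0, 176.6]
ft_force: [-0.3, -0.6, -1.1]
finger_gap: 67.0
grip_force: 35.0
```

```bash
python3 - <<'E'
from h import *
import json
w=np.radians(176.6);a,b=.4,-.88
json.dump([523.4+np.cos(w)*a+np.sin(w)*b,-28.3+np.sin(w)*a-np.cos(w)*b,50,176.6],open("cmd.json","w"))
s=st()
E
```

```text
14.3 [523.1 -29.2  50.2] [-1.800e+02  1.000e-02  1.766e+02] cmd [522.9 -29.2  50.  176.6] gap 67.0 F [-0.3 -0.6 -1.1] grip 35.0
```

Not yet in contact but within about 1 mm of home. Release and lift.

Call:
{"op": "carry_out", "data": {"increments": [0,0,0.001,0,0,0,-1,0,0,0.001,0,0,0,1,0,0,0.001,0,0,0,1,0,0,0.001,0,0,0,1,0,0,0.001,0,0,0,1,0,0,-0.03,0,0,0,1,0,0,-0.1,0,0,0,1,0,0,-0.2,0,0,0,1,0,0,-0.3,0,0,0,1,0,0,-0.35,0,0,0,1]}}

```text
time: 15.55
tool_pos: [524.3, -29.3, 194.1]
tcp_rot: [-180.0, 0.3, 176.6]
ft_force: [0.6, 0.7, -0.3]
finger_gap: 85.3
grip_force: 0.0
```

```bash
python3 - <<'E'
from h import *
x,y,z,w=cmd(); json.dump([x,y,z+140,w],open("cmd.json","w"))
s=st(); c,im=snap("wrist","w7");s=st()
p=proj(c,(522,-28,69));q=proj(c,(530,98,55));print(p,q)
dish(c,im,p,"b",69,roi=75); dish(c,im,q,"w",55,roi=65,thr=70)
D,im=snap("side","s7")
cv2.imwrite("pics/c7.png",np.hstack([cv2.resize(cv2.imread("pics/w7.png")[60:420,160:600],(440,360)),cv2.resize(im[200:300,290:390],(360,360))]))
go((560,310,250,150))
E
```

```text
15.55 [524.3 -29.3 194.1] [-179.97    0.28  176.61] cmd [522.9 -29.2 190.  176.6] gap 85.3 F [ 0.6  0.7 -0.3] grip 0.0
15.6 [525.3 -29.5 196.2] [-179.96    0.43  176.61] cmd [522.9 -29.2 190.  176.6] gap 85.3 F [ 0.4 -1.2  2.7] grip 0.0
[319.46239544 217.3539182 ] [491.30233408 213.59332752]
b centre [521.9 -27.1] lip 176.6 n 362 keep 270 rms 0.59 lipn 46 maxr 45.4
w centre [530.9  98.3] lip -167.1 n 541 keep 262 rms 0.72 lipn 33 maxr 45.4
-0.0422 0.8519 -0.15 0 0 0.0739
```

View pics/c7.png

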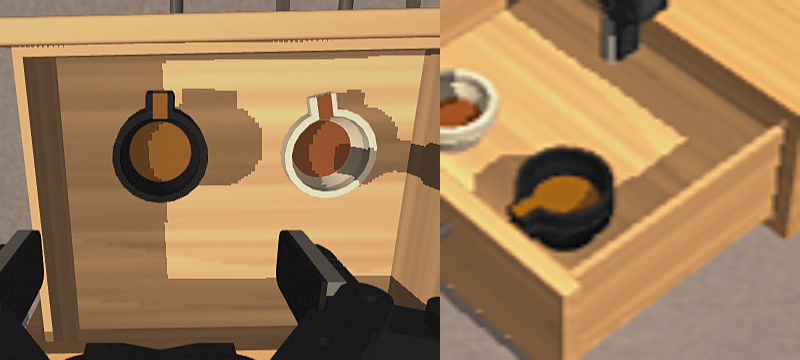

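Black1 is nested (both views agree, 0.3 mm from the target). Next is the left white dish.

```bash
python3 - <<'E'
from h import *
json.dump([522.95,-29.2,190,176.6],open("cmd.json","w"))
go((505,250,250,110)); go((485,420,240,52))
E
```

```text
0.0862 0.6941 -0.15 0 0 0.185
0.4165 0.0984 0.025 0 0 0.1611
```

Call:
{"op": "carry_out", "data": {"increments": [0.0862,0.6941,-0.15,0,0,0.185,1,0.0862,0.6941,-0.15,0,0,0.185,1,0.0862,0.6941,-0.15,0,0,0.185,1,0.0862,0.6941,-0.15,0,0,0.185,1,0.0862,0.6941,-0.15,0,0,0.185,1,0.0862,0.6941,-0.15,0,0,0.185,1,0.0862,0.6941,-0.15,0,0,0.185,1,0.0862,0.6941,-0.15,0,0,0.185,1,0.0862,0.6941,-0.15,0,0,0.185,1,0.0862,0.6941,-0.15,0,0,0.185,1]}}

```text
time: 16.9
tool_pos: [505.0, 249.7, 249.8]
tcp_rot: [-180.0, 0.0, 110.1]
ft_force: [-0.2, 0.8, -0.2]
finger_gap: 85.4
grip_force: 0.0
```

Call:
{"op": "carry_out", "data": {"increments": [0.4165,0.0984,0.025,0,0,0.1611,1,0.4165,0.0984,0.025,0,0,0.1611,1,0.4165,0.0984,0.025,0,0,0.1611,1,0.4165,0.0984,0.025,0,0,0.1611,1,0.4165,0.0984,0.025,0,0,0.1611,1,0.4165,0.0984,0.025,0,0,0.1611,1,0.4165,0.0984,0.025,0,0,0.1611,1,0.4165,0.0984,0.025,0,0,0.1611,1,0.4165,0.0984,0.025,0,0,0.1611,1,0.4165,0.0984,0.025,0,0,0.1611,1]}}

```text
time: 18.15
tool_pos: [485.0, 420.0, 240.0]
tcp_rot: [-180.0, 0.0, 52.0]
ft_force: [0.7, 0.2, -0.5]
finger_gap: 85.4
grip_force: 0.0
```

```bash
python3 - <<'E'
from h import *
st(); c,im=snap("wrist","w8");p=proj(c,(497,432,33));print(p)
for t in(105,120,135): q,l=dish(c,im,p,"w",33,roi=70,thr=t)
E
```

```text
18.15 [485. 420. 240.] [-180.      0.     52.04] cmd [485. 420. 240.  52.] gap 85.4 F [ 0.7  0.2 -0.5] grip 0.0
[322.76474917 181.84140753]
w centre [498.1 433.7] lip -170.4 n 1041 keep 114 rms 1.22 lipn 680 maxr 95.0
w centre [497.  433.9] lip -132.2 n 1040 keep 118 rms 1.22 lipn 680 maxr 94.2
w centre [496.7 428.2] lip 50.2 n 476 keep 219 rms 0.64 lipn 26 maxr 44.2
```

View pics/w8.png

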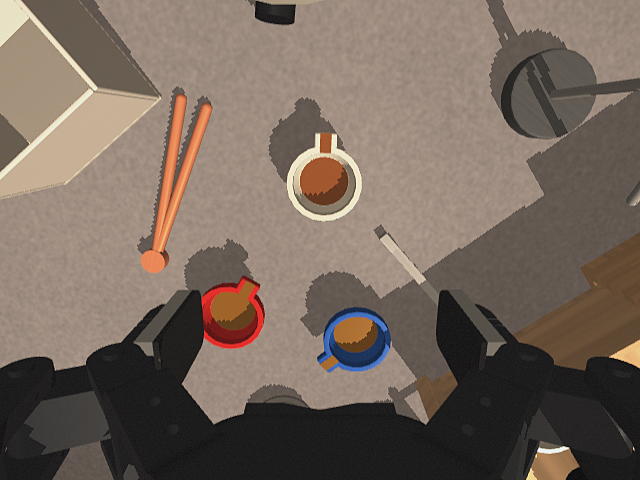

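White at (324,183), lip straight up at (326,143). Red (235,315), tongs (180,180) and tweezers (380,230) are clear.

```bash
python3 - <<'E'
from h import *
c=dict(np.load("pics/w8.npz"));im=cv2.imread("pics/w8.png")
for t in(130,140,150,160): q,l=dish(c,im,(324,183),"w",33,roi=60,thr=t)
x,y=q; 
print(proj(c,[*q,33]), onz(c,(324,184),33))
E
```

```text
w centre [512.6 418.8] lip 148.7 n 879 keep 102 rms 1.4 lipn 576 maxr 67.5
w centre [496.7 428.2] lip 50.2 n 477 keep 216 rms 0.63 lipn 26 maxr 44.2
w centre [496.7 428.3] lip 50.2 n 458 keep 215 rms 0.63 lipn 26 maxr 44.1
w centre [496.8 428.4] lip 50.2 n 457 keep 216 rms 0.69 lipn 26 maxr 44.0
[325.03453738 185.15722965] [496.68344826 429.7897415   33.        ]
```

```bash
python3 - <<'E'
from h import *
go((496.2,429.8,11,50))
E
```

```text
0.0365 0.007 0.5725 0 0 0.0056
```

Call:
{"op": "carry_out", "data": {"increments": [0.0365,0.007,0.1,0,0,0.0056,1,0.0365,0.007,0.25,0,0,0.0056,1,0.0365,0.007,0.38,0,0,0.0056,1,0.0365,0.007,0.47,0,0,0.0056,1,0.0365,0.007,0.54,0,0,0.0056,1,0.0365,0.007,0.5725,0,0,0.0056,1,0.0365,0.007,0.5725,0,0,0.0056,1,0.0365,0.007,0.5725,0,0,0.0056,-1,0.0365,0.007,0.5725,0,0,0.0056,-1,0.0365,0.007,0.5725,0,0,0.0056,-1], "force": 30}}

```text
time: 19.45
tool_pos: [497.4, 430.8, 13.2]
tcp_rot: [180.0, -0.2, 50.0]
ft_force: [-0.4, -0.4, 6.7]
finger_gap: 67.1
grip_force: 35.6
```

```bash
python3 - <<'E'
from h import *
st(); x,y,z,w=cmd()
go((x,y,190,w))
E
```

```text
19.45 [497.4 430.8  13.2] [179.96  -0.19  50.  ] cmd [496.2 429.8  11.   50. ] gap 67.1 F [-0.4 -0.4  6.7] grip 35.6
0.0 0.0 -0.4475 0 0 -0.0
```

```bash
python3 - <<'E'
from h import *
x,y,z,w=cmd(); json.dump([496.2,429.8,11,50],open("cmd.json","w"))
go((505,260,190,120))
go((532,97,180,189),(532,97,90,189))
E
```

```text
-0.311 0.2897 -0.4475 0 0 -0.1944
-0.3867 -0.1452 0.025 0 0 -0.1917
-0.3867 -0.1452 0.25 0 0 -0.1917
```

Call:
{"op": "carry_out", "data": {"increments": [0,0,-0.03,0,0,0,-1,0,0,-0.15,0,0,0,-1,0,0,-0.3,0,0,0,-1,-0.311,0.2897,-0.4475,0,0,-0.1944,-1,-0.311,0.2897,-0.4475,0,0,-0.1944,-1,-0.311,0.2897,-0.4475,0,0,-0.1944,-1,-0.311,0.2897,-0.4475,0,0,-0.1944,-1,-0.311,0.2897,-0.4475,0,0,-0.1944,-1,-0.311,0.2897,-0.4475,0,0,-0.1944,-1,-0.311,0.2897,-0.4475,0,0,-0.1944,-1]}}

```text
time: 20.7
tool_pos: [504.8, 259.8, 190.6]
tcp_rot: [180.0, 0.0, 120.2]
ft_force: [0.3, 0.5, -0.9]
finger_gap: 67.3
grip_force: 34.8
```

```bash
python3 - <<'E'
from h import *
s=st(); c,im=snap("wrist","w9");T=s["tool_pos"];held(c,im,"w",T[2]+19.8,T,s["tcp_rot"][2])
E
```

```text
20.7 [504.8 259.8 190.6] [179.99   0.   120.22] cmd [532.  97.  90. 189.] gap 67.3 F [ 0.3  0.5 -0.9] grip 34.8
held: along x -1.29 y 0.74 n 12 res [-0.1 -0.2 -0.   0.2  0.2 -0.1  0.4 -0.2 -0.2  0.3  0.  -0.4]
```

Call:
{"op": "carry_out", "data": {"increments": [-0.3835,-0.1503,0.025,0,0,-0.1917,-1,-0.3835,-0.1503,0.025,0,0,-0.1917,-1,-0.3835,-0.1503,0.025,0,0,-0.1917,-1,-0.3835,-0.1503,0.025,0,0,-0.1917,-1,-0.3835,-0.1503,0.025,0,0,-0.1917,-1,-0.3835,-0.1503,0.025,0,0,-0.1917,-1,-0.3835,-0.1503,0.1,0,0,-0.1917,-1,-0.3835,-0.1503,0.2,0,0,-0.1917,-1,-0.3835,-0.1503,0.25,0,0,-0.1917,-1,-0.3835,-0.1503,0.25,0,0,-0.1917,-1]}}

```text
time: 22.0
tool_pos: [527.7, 97.0, 88.3]
tcp_rot: [180.0, -0.2, -171.1]
ft_force: [-0.5, -0.1, -1.3]
finger_gap: 67.1
grip_force: 34.8
```

```bash
python3 - <<'E'
from h import *
json.dump([529.6,97.1,90,189],open("cmd.json","w"))
s=st(); c,im=snap("wrist","w10");s=st()
cv2.imwrite("pics/c10.png",im[120:420,170:470].repeat(2,0).repeat(2,1))
E
```

```text
22.0 [527.7  97.   88.3] [ 179.98   -0.23 -171.09] cmd [529.6  97.1  90.  189. ] gap 67.1 F [-0.5 -0.1 -1.3] grip 34.8
22.05 [529.   97.1  90. ] [ 1.7999e+02 -7.0000e-02 -1.7107e+02] cmd [529.6  97.1  90.  189. ] gap 67.2 F [-0.5  0.3 -2.1] grip 34.8
```

View pics/c10.png

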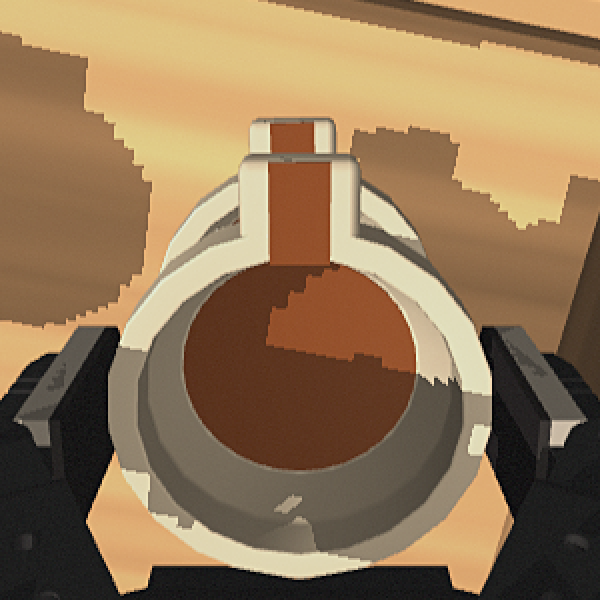

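Lips line up: upper end (320,197.5), lower end (316.5,179.5) in full-frame pixels. Checking the offset.

```bash
python3 - <<'E'
from h import *
c=dict(np.load("pics/w10.npz")); z=88.3+19.8
a=onz(c,(320.2,197.5),z);b=onz(c,(316.5,179.5),55);print(a,b,a-b)
E
```

```text
[484.4786777   91.72832306 108.1       ] [486.15277986  90.41151162  55.        ] [-1.67410216  1.31681143 53.1       ]
```

```bash
python3 - <<'E'
from h import *
go((529.6,95.9,49.6,189))
E
```

```text
0.0005 -0.003 0.101 0 0 0.0
```

Call:
{"op": "carry_out", "data": {"increments": [0.0005,-0.003,0.02,0,0,0,-1,0.0005,-0.003,0.0406,0,0,0,-1,0.0005,-0.003,0.06,0,0,0,-1,0.0005,-0.003,0.0731,0,0,0,-1,0.0005,-0.003,0.083,0,0,0,-1,0.0005,-0.003,0.09,0,0,0,-1,0.0005,-0.003,0.096,0,0,0,-1,0.0005,-0.003,0.1,0,0,0,-1,0.0005,-0.003,0.101,0,0,0,-1,0.0005,-0.003,0.101,0,0,0,-1]}}

```text
time: 23.3
tool_pos: [529.6, 95.9, 49.7]
tcp_rot: [-180.0, 0.0, -171.0]
ft_force: [0.3, -0.6, -0.4]
finger_gap: 67.0
grip_force: 34.8
```

Call:
{"op": "carry_out", "data": {"increments": [0,0,0.001,0,0,0,-1,0,0,0.001,0,0,0,1,0,0,0.001,0,0,0,1,0,0,0.001,0,0,0,1,0,0,0.001,0,0,0,1,0,0,-0.03,0,0,0,1,0,0,-0.1,0,0,0,1,0,0,-0.2,0,0,0,1,0,0,-0.3,0,0,0,1,0,0,-0.35,0,0,0,1]}}

```text
time: 24.55
tool_pos: [530.9, 96.0, 193.2]
tcp_rot: [-180.0, 0.3, -171.0]
ft_force: [-0.1, 0.8, -0.3]
finger_gap: 85.6
grip_force: 0.0
```

```bash
python3 - <<'E'
from h import *
json.dump([529.6,95.9,189.6,189],open("cmd.json","w"))
s=st(); c,im=snap("wrist","w11");s=st()
dish(c,im,proj(c,(530,98,69)),"w",69,roi=75,thr=75); dish(c,im,proj(c,(522,-27,69)),"b",69,roi=60)
D,I=snap("side","s11")
dish(D,I,(425,305),"w",33,roi=22,thr=110);dish(D,I,(455,366),"b",33,roi=30)
cv2.imwrite("pics/c11.png",np.hstack([cv2.resize(I[180:300,280:400],(360,360)),cv2.resize(I[280:400,390:510],(360,360))]))
S,I=snap("scene","sc11"); dish(S,I,(229,246),"w",33,roi=15,thr=110);dish(S,I,(193,225),"b",33,roi=18)
E
```

```text
24.55 [530.9  96.  193.2] [-179.98    0.27 -171.01] cmd [529.6  95.9 189.6 189. ] gap 85.6 F [-0.1  0.8 -0.3] grip 0.0
24.6 [531.7  96.1 195. ] [-179.97    0.38 -171.01] cmd [529.6  95.9 189.6 189. ] gap 85.4 F [ 0.  -0.3  2.2] grip 0.0
w centre [531.   98.2] lip -175.5 n 412 keep 292 rms 0.72 lipn 52 maxr 45.4
b centre [521.6 -25.1] lip 167.5 n 363 keep 279 rms 0.91 lipn 36 maxr 45.7
w centre [ 578.7 -289.2] lip 25.6 n 285 keep 48 rms 1.41 lipn 218 maxr 83.8
b centre [ 504.5 -419.3] lip -46.7 n 121 keep 73 rms 1.03 lipn 11 maxr 43.1
w centre [ 588.1 -288.6] lip 127.8 n 44 keep 16 rms 0.88 lipn 15 maxr 43.7
b centre [ 506.7 -410.2] lip 8.3 n 105 keep 41 rms 1.09 lipn 24 maxr 50.8
```

View pics/c11.png

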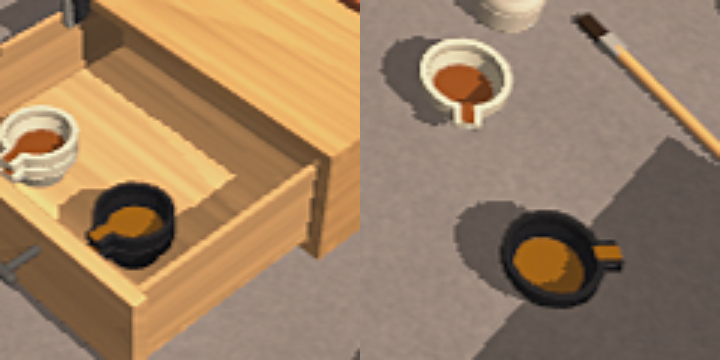

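Both new dishes are well nested. The right-hand white's lip points at about −135°, and the right-hand black's at about −47°. Going to the right white.

```bash
python3 - <<'E'
from h import *
S=viewer.get_calibration("scene"); print("brush",onz(S,(212,288),5).round(),onz(S,(160,268),5).round())
go((575,-275,240,207))
E
```

```text
brush [ 720. -302.    5.] [ 668. -470.    5.]
0.033 -0.9336 -0.126 0 0 -0.05
```

Call:
{"op": "carry_out", "data": {"increments": [0.033,-0.9336,-0.126,0,0,-0.05,1,0.033,-0.9336,-0.126,0,0,-0.05,1,0.033,-0.9336,-0.126,0,0,-0.05,1,0.033,-0.9336,-0.126,0,0,-0.05,1,0.033,-0.9336,-0.126,0,0,-0.05,1,0.033,-0.9336,-0.126,0,0,-0.05,1,0.033,-0.9336,-0.126,0,0,-0.05,1,0.033,-0.9336,-0.126,0,0,-0.05,1,0.033,-0.9336,-0.126,0,0,-0.05,1,0.033,-0.9336,-0.126,0,0,-0.05,1]}}

```text
time: 25.95
tool_pos: [574.9, -273.4, 239.6]
tcp_rot: [180.0, -0.0, -152.9]
ft_force: [-1.3, -0.2, 0.4]
finger_gap: 85.3
grip_force: 0.0
```

```bash
python3 - <<'E'
from h import *
s=st(); c,im=snap("wrist","w12");p=proj(c,(585,-285,33));print(p,s["joint_pos"].round(1))
for t in(120,140,155): q,l=dish(c,im,p,"w",33,roi=60,thr=t)
for k in((597,-413),): pass
p=proj(c,(506,-413,33));print(p); dish(c,im,p,"b",33,roi=60)
E
```

```text
25.95 [ 574.9 -273.4  239.6] [ 1.7996e+02 -1.0000e-02 -1.5290e+02] cmd [ 575. -275.  240.  207.] gap 85.3 F [-1.3 -0.2  0.4] grip 0.0
[301.56679247 203.00925564] [ -30.1   13.    78.3    0.    88.8 -147.1]
w centre [ 586.6 -283.3] lip -141.9 n 454 keep 223 rms 0.79 lipn 25 maxr 44.2
w centre [ 586.2 -283.3] lip -141.3 n 452 keep 212 rms 0.76 lipn 23 maxr 44.0
w centre [ 585.7 -283.2] lip -140.7 n 431 keep 198 rms 0.88 lipn 23 maxr 43.7
[204.45121136  48.57750495]
b centre [ 504.9 -413.4] lip -44.6 n 302 keep 237 rms 0.58 lipn 35 maxr 46.3
```

View pics/w12.png

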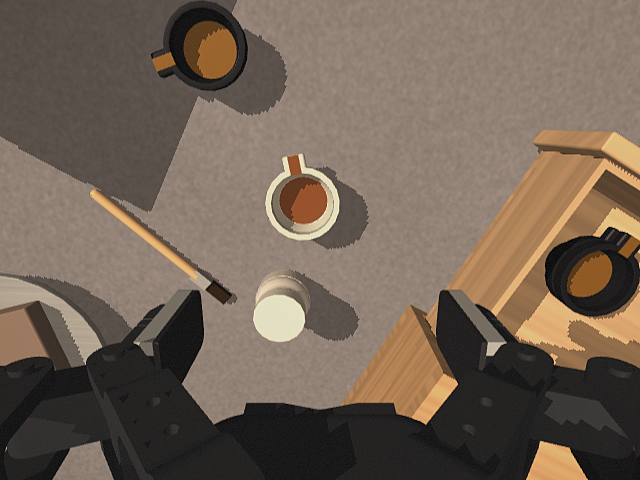

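White at (302,203), lip up-left at (293,163). The jar at (280,310) is directly behind, clear of the finger line.

```bash
python3 - <<'E'
from h import *
go((586.8,-284.4,11,207)); go((560,-150,190,190))
E
```

```text
-0.0157 -0.0343 0.5725 0 0 -0.0
-0.0928 0.3298 -0.4475 0 0 0.0472
```

Call:
{"op": "carry_out", "data": {"increments": [-0.0157,-0.0343,0.1,0,0,0,1,-0.0157,-0.0343,0.25,0,0,0,1,-0.0157,-0.0343,0.38,0,0,0,1,-0.0157,-0.0343,0.47,0,0,0,1,-0.0157,-0.0343,0.54,0,0,0,1,-0.0157,-0.0343,0.5725,0,0,0,1,-0.0157,-0.0343,0.5725,0,0,0,1,-0.0157,-0.0343,0.5725,0,0,0,-1,-0.0157,-0.0343,0.5725,0,0,0,-1,-0.0157,-0.0343,0.5725,0,0,0,-1], "force": 30}}

```text
time: 27.25
tool_pos: [588.1, -285.0, 13.4]
tcp_rot: [-179.8, 0.1, -153.0]
ft_force: [-1.3, 1.6, 6.5]
finger_gap: 68.0
grip_force: 34.6
```

```bash
python3 -c "
from h import *
st()"
```

```text
27.25 [ 588.1 -285.    13.4] [-1.7985e+02  1.1000e-01 -1.5301e+02] cmd [ 560. -150.  190.  190.] gap 68.0 F [-1.3  1.6  6.5] grip 34.6
```

Call:
{"op": "carry_out", "data": {"increments": [0,0,-0.03,0,0,0,-1,0,0,-0.15,0,0,0,-1,0,0,-0.3,0,0,0,-1,-0.0928,0.3298,-0.4475,0,0,0.0472,-1,-0.0928,0.3298,-0.4475,0,0,0.0472,-1,-0.0928,0.3298,-0.4475,0,0,0.0472,-1,-0.0928,0.3298,-0.4475,0,0,0.0472,-1,-0.0928,0.3298,-0.4475,0,0,0.0472,-1,-0.0928,0.3298,-0.4475,0,0,0.0472,-1,-0.0928,0.3298,-0.4475,0,0,0.0472,-1]}}

```text
time: 28.5
tool_pos: [559.5, -150.8, 189.1]
tcp_rot: [180.0, -0.1, -170.1]
ft_force: [-0.9, -0.2, -1.0]
finger_gap: 68.1
grip_force: 35.0
```

```bash
python3 - <<'E'
from h import *
s=st(); c,im=snap("wrist","w13");T=s["tool_pos"];hx,hy=held(c,im,"w",T[2]+19.6,T,s["tcp_rot"][2])
# target: lip 189 -> tool yaw 189-11.5
w=177.5; a=np.radians(w); ex=np.array([np.cos(a),np.sin(a)]);ey=np.array([np.sin(a),-np.cos(a)])
t=np.array([530.9,98.3])-hx*ex-1.4*ey; print(t); go((*t,190,w),(*t,105,w))
# lip direction of the held dish: lip tip band
g=im.astype(int);lo=g.min(2);m=(lo>100)&(g.max(2)-lo<50)
for v in range(165,235,6): 
    xs=np.where(m[v,200:440])[0]+200
    if len(xs): print(v,xs.min(),xs.max())
E
```

```text
28.5 [ 559.5 -150.8  189.1] [ 1.7996e+02 -7.0000e-02 -1.7007e+02] cmd [ 560. -150.  190.  190.] gap 68.1 F [-0.9 -0.2 -1. ] grip 35.0
held: along x 6.99 y -4.25 n 12 res [ 0.7  0.4  0.1 -0.1 -0.2 -0.2 -1.4 -0.7 -0.2  0.7  1.4  1.8]
[537.82482891  96.59632168]
-0.0526 0.6167 0.0 0 0 0.0347
-0.0526 0.6167 0.2125 0 0 0.0347
165 200 373
171 200 371
177 200 370
183 200 368
189 200 367
195 200 365
201 200 364
207 200 362
213 200 361
219 200 359
225 200 341
231 200 359
```

```bash
python3 - <<'E'
from h import *
c=dict(np.load("pics/w13.npz"));im=cv2.imread("pics/w13.png");T=np.array([559.5,-150.8,189.1])
for t in(140,155,170,185): held(c,im,"w",T[2]+19.6,T,-170.07,thr=t)
cv2.imwrite("pics/c13.png",im[150:430,160:480].repeat(2,0).repeat(2,1))
E
```

```text
held: along x 0.99 y 0.69 n 12 res [-0.7 -0.3 -0.6  0.4  0.6  1.2 -0.1 -0.1 -0.1 -0.1  0.1 -0. ]
held: along x 0.69 y 0.96 n 12 res [-0.3  0.1 -0.2 -0.1  0.2  0.4  0.  -0.  -0.1 -0.1  0.1 -0.1]
held: along x 0.63 y 1.03 n 12 res [-0.5  0.2 -0.1 -0.   0.1  0.2  0.  -0.  -0.  -0.1  0.1 -0.1]
held: along x 0.63 y 1.03 n 12 res [-0.5  0.2 -0.1 -0.   0.1  0.2  0.  -0.  -0.  -0.1  0.1 -0.1]
```

View pics/c13.png

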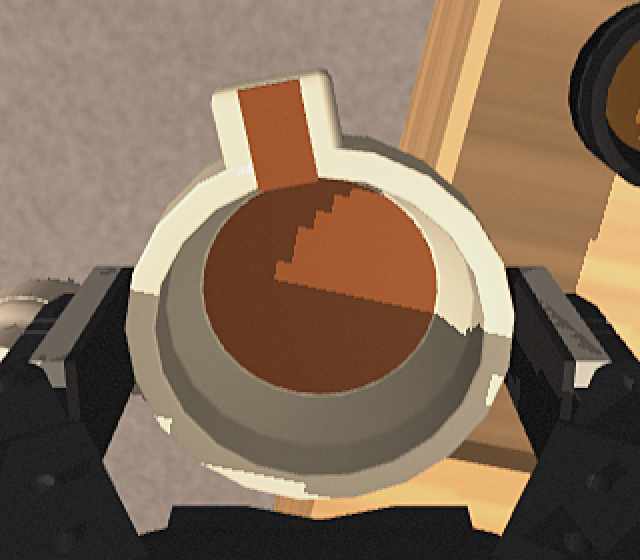

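```bash
python3 - <<'E'
from h import *
json.dump([560,-150,190,190],open("cmd.json","w"))
go((531.5,96.1,190,177.5),(531.5,96.1,105,177.5))
E
```

```text
-0.0367 0.6183 0.0 0 0 0.0347
-0.0367 0.6183 0.2125 0 0 0.0347
```

Call:
{"op": "carry_out", "data": {"increments": [-0.0367,0.6183,0,0,0,0.0347,-1,-0.0367,0.6183,0,0,0,0.0347,-1,-0.0367,0.6183,0,0,0,0.0347,-1,-0.0367,0.6183,0,0,0,0.0347,-1,-0.0367,0.6183,0,0,0,0.0347,-1,-0.0367,0.6183,0.1,0,0,0.0347,-1,-0.0367,0.6183,0.18,0,0,0.0347,-1,-0.0367,0.6183,0.2125,0,0,0.0347,-1,-0.0367,0.6183,0.2125,0,0,0.0347,-1,-0.0367,0.6183,0.2125,0,0,0.0347,-1]}}

```text
time: 29.8
tool_pos: [532.6, 95.8, 106.6]
tcp_rot: [180.0, 0.1, 177.5]
ft_force: [0.4, -0.3, -1.2]
finger_gap: 68.1
grip_force: 35.1
```

```bash
python3 - <<'E'
from h import *
s=st(); c,im=snap("wrist","w14");s=st()
# numeric check of lip ends: brown channel/white lip columns per row
g=im.astype(int);lo=g.min(2);hi=g.max(2);m=(lo>60)&(hi-lo<50)
br=(g[:,:,2]>1.7*g[:,:,1])&(g[:,:,2]>60)
for v in range(150,222,5):
    xs=np.where(m[v,240:400])[0]+240; bs=np.where(br[v,240:400])[0]+240
    print(v,(xs.min(),xs.max(),len(xs)) if len(xs) else "",(bs.min(),bs.max(),len(bs)) if len(bs) else "")
go((531.5,96.1,63.7,177.5))
E
```

```text
29.8 [532.6  95.8 106.6] [1.7999e+02 1.3000e-01 1.7747e+02] cmd [531.5  96.1 105.  177.5] gap 68.1 F [ 0.4 -0.3 -1.2] grip 35.1
29.85 [532.8  95.9 106.8] [1.7998e+02 1.6000e-01 1.7748e+02] cmd [531.5  96.1 105.  177.5] gap 68.3 F [ 0.3  0.3 -0.1] grip 35.1
150  
155  
160  
165 (np.int64(305), np.int64(321), 10) 
170 (np.int64(286), np.int64(322), 18) (np.int64(293), np.int64(298), 6)
175 (np.int64(283), np.int64(323), 14) (np.int64(291), np.int64(312), 22)
180 (np.int64(282), np.int64(324), 19) (np.int64(292), np.int64(313), 22)
185 (np.int64(283), np.int64(326), 26) (np.int64(293), np.int64(306), 13)
190 (np.int64(283), np.int64(345), 48) (np.int64(306), np.int64(308), 3)
195 (np.int64(268), np.int64(355), 52) (np.int64(279), np.int64(309), 31)
200 (np.int64(266), np.int64(361), 60) (np.int64(280), np.int64(310), 31)
205 (np.int64(266), np.int64(368), 66) (np.int64(281), np.int64(311), 31)
210 (np.int64(268), np.int64(371), 56) (np.int64(282), np.int64(331), 33)
215 (np.int64(267), np.int64(374), 53) (np.int64(283), np.int64(343), 44)
220 (np.int64(265), np.int64(377), 67) (np.int64(284), np.int64(314), 31)
0.0 -0.0 0.1032 0 0 0.0
```

```bash
python3 - <<'E'
from h import *
c=dict(np.load("pics/w14.npz")); 
a=onz(c,(293.5,189.5),126);b=onz(c,(301,167),69);print(a,b,a-b)
a2=onz(c,(299,220),126);b2=onz(c,(302.5,180),69)
for p,q in((a,a2),(b,b2)): d=(p-q)[:2]; print("dir",np.degrees(np.arctan2(d[1],d[0]))%360)
im=cv2.imread("pics/w14.png"); g=im[155:200,262:330].astype(int)
m=((g.min(2)>60)&(g.max(2)-g.min(2)<50)); br=(g[:,:,2]>1.7*g[:,:,1])
for r_ in range(4,42,2): print(155+r_,"".join("#" if m[r_,k] else ("o" if br[r_,k] else ".") for k in range(68)))
E
```

```text
[485.88283641  91.00617123 126.        ] [485.07238037  90.81442284  69.        ] [ 0.81045604  0.19174839 57.        ]
dir 186.6376533443588
dir 183.39735823644952
159 ....................................................................
161 ....................................................................
163 ....................................................#.####..........
165 ...........................................#####.##......###........
167 ..................................#.######...ooooo....######........
169 .........................#.###.##...oooooo...##########..####.......
171 .......................##....#ooo..########.#...oo#.#..##.###.......
173 ......................#.###########.o..ooooooooooo.#######.###......
175 .....................####....oooooooooooooooooooooo#######.###......
177 ....................#....#.##oooooooooooooooooooooo.######..###.....
179 ....................#########.ooooooooooooooooooooo.#######.###.....
181 ....................##########oooooooooooooooooooooo#######..##.....
183 ....................##########.ooooooooooooooooooooo.######..###....
185 .....................#########.oooooooooooo.o...#################...
187 .....................##########.oo...###################.###########
189 ......................#########################............#########
191 ................#####################..ooooooooo##....####..########
193 ........##################..oooooooooooooooooooo##########..########
195 ......##########.ooooooooooooooooooooooooooooooo.##########..####.##
```

Numeric check: lip ends agree within 1 mm, yaw within a few degrees. Lower and release.

Call:
{"op": "carry_out", "data": {"increments": [0,0,0.02,0,0,0,-1,0,0,0.04,0,0,0,-1,0,0,0.06,0,0,0,-1,0,0,0.075,0,0,0,-1,0,0,0.085,0,0,0,-1,0,0,0.092,0,0,0,-1,0,0,0.098,0,0,0,-1,0,0,0.102,0,0,0,-1,0,0,0.1032,0,0,0,-1,0,0,0.1032,0,0,0,-1]}}

```text
time: 31.1
tool_pos: [531.5, 96.1, 63.8]
tcp_rot: [180.0, 0.0, 177.5]
ft_force: [-0.0, 0.8, -0.9]
finger_gap: 68.2
grip_force: 35.1
```

Call:
{"op": "carry_out", "data": {"increments": [0,0,0.001,0,0,0,-1,0,0,0.001,0,0,0,1,0,0,0.001,0,0,0,1,0,0,0.001,0,0,0,1,0,0,0.001,0,0,0,1,0,0,-0.03,0,0,0,1,0,0,-0.1,0,0,0,1,0,0,-0.2,0,0,0,1,0,0,-0.3,0,0,0,1,0,0,-0.35,0,0,0,1]}}

```text
time: 32.35
tool_pos: [532.7, 96.2, 207.4]
tcp_rot: [180.0, 0.3, 177.5]
ft_force: [0.2, -0.5, 0.3]
finger_gap: 85.1
grip_force: 0.0
```

```bash
python3 - <<'E'
from h import *
json.dump([531.5,96.1,203.7,177.5],open("cmd.json","w"))
s=st(); c,im=snap("wrist","w15")
dish(c,im,proj(c,(531,98,83)),"w",83,roi=80,thr=75)
# brush past: target dish 4 from the side view
D,I=snap("side","s15"); dish(D,I,(455,366),"b",33,roi=30)
go((535,-160,250,110)); go((495,-400,240,40)); go((495,-402,240,-45))
E
```

```text
32.35 [532.7  96.2 207.4] [179.97   0.26 177.51] cmd [531.5  96.1 203.7 177.5] gap 85.1 F [ 0.2 -0.5  0.3] grip 0.0
w centre [529.5  98.1] lip -175.9 n 425 keep 286 rms 0.72 lipn 55 maxr 45.2
b centre [ 504.5 -419.3] lip -51.1 n 121 keep 73 rms 1.05 lipn 12 maxr 43.1
-0.0367 -0.6393 -0.1158 0 0 0.1875
-0.5296 -0.2992 0.025 0 0 0.1944
-0.0032 0.0038 0.0 0 0 0.2362
```

Call:
{"op": "carry_out", "data": {"increments": [-0.0367,-0.6393,-0.1158,0,0,0.1875,1,-0.0367,-0.6393,-0.1158,0,0,0.1875,1,-0.0367,-0.6393,-0.1158,0,0,0.1875,1,-0.0367,-0.6393,-0.1158,0,0,0.1875,1,-0.0367,-0.6393,-0.1158,0,0,0.1875,1,-0.0367,-0.6393,-0.1158,0,0,0.1875,1,-0.0367,-0.6393,-0.1158,0,0,0.1875,1,-0.0367,-0.6393,-0.1158,0,0,0.1875,1,-0.0367,-0.6393,-0.1158,0,0,0.1875,1,-0.0367,-0.6393,-0.1158,0,0,0.1875,1]}}

```text
time: 33.7
tool_pos: [534.8, -159.8, 249.6]
tcp_rot: [-180.0, -0.0, 110.1]
ft_force: [0.3, 0.1, 0.2]
finger_gap: 85.1
grip_force: 0.0
```

Call:
{"op": "carry_out", "data": {"increments": [-0.5296,-0.2992,0.025,0,0,0.1944,1,-0.5296,-0.2992,0.025,0,0,0.1944,1,-0.5296,-0.2992,0.025,0,0,0.1944,1,-0.5296,-0.2992,0.025,0,0,0.1944,1,-0.5296,-0.2992,0.025,0,0,0.1944,1,-0.5296,-0.2992,0.025,0,0,0.1944,1,-0.5296,-0.2992,0.025,0,0,0.1944,1,-0.5296,-0.2992,0.025,0,0,0.1944,1,-0.5296,-0.2992,0.025,0,0,0.1944,1,-0.5296,-0.2992,0.025,0,0,0.1944,1]}}

```text
time: 34.95
tool_pos: [495.0, -399.9, 240.1]
tcp_rot: [180.0, 0.0, 40.1]
ft_force: [0.3, 0.3, -0.9]
finger_gap: 85.5
grip_force: 0.0
```

Call:
{"op": "carry_out", "data": {"increments": [-0.0032,0.0038,0,0,0,0.2362,1,-0.0032,0.0038,0,0,0,0.2362,1,-0.0032,0.0038,0,0,0,0.2362,1,-0.0032,0.0038,0,0,0,0.2362,1,-0.0032,0.0038,0,0,0,0.2362,1,-0.0032,0.0038,0,0,0,0.2362,1,-0.0032,0.0038,0,0,0,0.2362,1,-0.0032,0.0038,0,0,0,0.2362,1,-0.0032,0.0038,0,0,0,0.2362,1,-0.0032,0.0038,0,0,0,0.2362,1]}}

```text
time: 36.2
tool_pos: [494.9, -401.9, 240.0]
tcp_rot: [180.0, 0.0, -44.8]
ft_force: [-0.3, -0.5, -0.2]
finger_gap: 85.6
grip_force: 0.0
```

```bash
python3 - <<'E'
from h import *
s=st(); c,im=snap("wrist","w16");p=proj(c,(505,-413,33));print(p,s["joint_pos"].round(1))
q,l=dish(c,im,p,"b",33,roi=60)
w=-45; a=np.radians(w);q2=q-1.4*np.array([np.sin(a),-np.cos(a)]); print(q2)
go((*q2,11,w))
E
```

```text
36.2 [ 494.9 -401.9  240. ] [180.     0.   -44.76] cmd [ 495. -402.  240.  -45.] gap 85.6 F [-0.3 -0.5 -0.2] grip 0.0
[321.29699409 181.82923164] [-43.7  13.1  78.1  -0.   88.8  91.1]
b centre [ 503.7 -415. ] lip -43.6 n 278 keep 212 rms 0.67 lipn 31 maxr 44.5
[ 504.70650431 -414.05110086]
0.0385 0.0041 0.5726 0 0 -0.0
```

```bash
python3 - <<'E'
from h import *
S=dict(np.load("pics/sc11.npz"))
for p in((186,183),(170,191),(201,194),(186,204)): print(onz(S,p,25).round())
D=dict(np.load("pics/s11.npz"))
for p in((441,416),(415,429),(469,466),(440,478)): print("side",onz(D,p,30).round())
E
```

```text
[ 320. -490.   25.]
[ 365. -531.   25.]
[ 365. -427.   25.]
[ 417. -462.   25.]
side [ 397. -458.   30.]
side [ 344. -439.   30.]
side [ 358. -542.   30.]
side [ 307. -518.   30.]
```

Call:
{"op": "carry_out", "data": {"increments": [0.0385,0.0041,0.1,0,0,0,1,0.0385,0.0041,0.25,0,0,0,1,0.0385,0.0041,0.38,0,0,0,1,0.0385,0.0041,0.47,0,0,0,1,0.0385,0.0041,0.54,0,0,0,1,0.0385,0.0041,0.5726,0,0,0,1,0.0385,0.0041,0.5726,0,0,0,1,0.0385,0.0041,0.5726,0,0,0,-1,0.0385,0.0041,0.5726,0,0,0,-1,0.0385,0.0041,0.5726,0,0,0,-1], "force": 30}}

```text
time: 37.5
tool_pos: [505.8, -415.1, 13.2]
tcp_rot: [-180.0, -0.2, -45.0]
ft_force: [-1.0, 0.5, 7.2]
finger_gap: 66.9
grip_force: 35.4
```

```bash
python3 - <<'E'
from h import *
st(); go((495,-360,210,20)); go((530,-150,190,100))
E
```

```text
37.5 [ 505.8 -415.1   13.2] [-180.    -0.2  -45. ] cmd [ 504.7 -414.1   11.   -45. ] gap 66.9 F [-1.   0.5  7.2] grip 35.4
-0.1128 -0.0783 -0.4976 0 0 -0.1806
0.2618 -0.4634 0.05 0 0 -0.2222
```

Call:
{"op": "carry_out", "data": {"increments": [0,0,-0.03,0,0,0,-1,0,0,-0.15,0,0,0,-1,0,0,-0.3,0,0,0,-1,-0.1128,-0.0783,-0.4976,0,0,-0.1806,-1,-0.1128,-0.0783,-0.4976,0,0,-0.1806,-1,-0.1128,-0.0783,-0.4976,0,0,-0.1806,-1,-0.1128,-0.0783,-0.4976,0,0,-0.1806,-1,-0.1128,-0.0783,-0.4976,0,0,-0.1806,-1,-0.1128,-0.0783,-0.4976,0,0,-0.1806,-1,-0.1128,-0.0783,-0.4976,0,0,-0.1806,-1]}}

```text
time: 38.75
tool_pos: [494.8, -359.8, 210.6]
tcp_rot: [180.0, -0.0, 20.0]
ft_force: [0.3, -0.2, -0.8]
finger_gap: 67.0
grip_force: 34.6
```

Call:
{"op": "carry_out", "data": {"increments": [0.2618,-0.4634,0.05,0,0,-0.2222,-1,0.2618,-0.4634,0.05,0,0,-0.2222,-1,0.2618,-0.4634,0.05,0,0,-0.2222,-1,0.2618,-0.4634,0.05,0,0,-0.2222,-1,0.2618,-0.4634,0.05,0,0,-0.2222,-1,0.2618,-0.4634,0.05,0,0,-0.2222,-1,0.2618,-0.4634,0.05,0,0,-0.2222,-1,0.2618,-0.4634,0.05,0,0,-0.2222,-1,0.2618,-0.4634,0.05,0,0,-0.2222,-1,0.2618,-0.4634,0.05,0,0,-0.2222,-1]}}

```text
time: 40.0
tool_pos: [529.9, -150.0, 190.2]
tcp_rot: [180.0, 0.0, 99.8]
ft_force: [-0.4, 1.0, -2.4]
finger_gap: 66.7
grip_force: 34.7
```

```bash
python3 - <<'E'
from h import *
s=st(); c,im=snap("wrist","w17");T=s["tool_pos"];hx,hy=held(c,im,"b",T[2]+19.8,T,s["tcp_rot"][2])
# earlier black: TCP 522.9,-29.2 yaw 176.6 with held x ~1.9
w=175.5; a=np.radians(w); ex=np.array([np.cos(a),np.sin(a)])
a0=np.radians(176.6); t=np.array([522.9,-29.2])+1.9*np.array([np.cos(a0),np.sin(a0)])-hx*ex; print("stack",t+hx*ex,"tcp",t)
go((*t,190,w),(*t,105,w))
E
```

```text
40.0 [ 529.9 -150.   190.2] [179.99   0.    99.77] cmd [ 530. -150.  190.  100.] gap 66.7 F [-0.4  1.  -2.4] grip 34.7
held: along x 2.19 y 0.32 n 12 res [-0.9 -0.6 -0.3  0.1  0.6  0.4  0.5  0.6 -0.2 -0.4 -0.2 -0.7]
stack [521.00334433 -29.08731789] tcp [523.18845165 -29.25928957]
0.3002 0.0356 0.0 0 0 -0.2097
0.3002 0.0356 0.2125 0 0 -0.2097
```

Call:
{"op": "carry_out", "data": {"increments": [0.3002,0.0356,0,0,0,-0.2097,-1,0.3002,0.0356,0,0,0,-0.2097,-1,0.3002,0.0356,0,0,0,-0.2097,-1,0.3002,0.0356,0,0,0,-0.2097,-1,0.3002,0.0356,0,0,0,-0.2097,-1,0.3002,0.0356,0,0,0,-0.2097,-1,0.3002,0.0356,0,0,0,-0.2097,-1,0.3002,0.0356,0.1,0,0,-0.2097,-1,0.3002,0.0356,0.2125,0,0,-0.2097,-1,0.3002,0.0356,0.2125,0,0,-0.2097,-1]}}

```text
time: 41.3
tool_pos: [519.6, -28.7, 101.2]
tcp_rot: [180.0, -0.5, 175.4]
ft_force: [-1.2, -0.6, -1.3]
finger_gap: 67.0
grip_force: 34.8
```

```bash
python3 - <<'E'
from h import *
s=st(); c,im=snap("wrist","w18");st()
g=im[160:200,275:365].astype(int)
m=(g.max(2)<70)&(g.max(2)-g.min(2)<30); br=(g[:,:,2]>1.7*g[:,:,1])|((g[:,:,2]>1.3*g[:,:,1])&(g[:,:,1]>1.6*g[:,:,0]))
for r_ in range(0,40,2): print(160+r_,"".join("#" if m[r_,k] else ("o" if br[r_,k] else ".") for k in range(90)))
go((523.1,-29.3,63.7,175.5))
E
```

```text
41.3 [519.6 -28.7 101.2] [179.97  -0.47 175.39] cmd [523.2 -29.3 105.  175.5] gap 67.0 F [-1.2 -0.6 -1.3] grip 34.8
41.35 [521.6 -29.  104. ] [179.98  -0.22 175.41] cmd [523.2 -29.3 105.  175.5] gap 66.8 F [ 0.7 -0.3  0.1] grip 34.9
160 ..........................................................................................
162 ..........................................................................................
164 ..........................................................................................
166 ..........................................................................................
168 ..........................................................................................
170 ..........................................................................................
172 ..........................................................................................
174 ..........................................................................................
176 ........................########ooooooooooooooooooooo########.............................
178 ........
[... 363 characters left out ...]
....
186 .....................##########ooooooooooooooooooooooo##########..........................
188 .....................##########ooooooooooooooooooooooo##########..........................
190 .....................##########oooooooooooooooooooooo############.........................
192 .................#######################################################..................
194 ...............#############.....ooooo..ooooooooooooooooooo##############.................
196 ..............#############oooooooooooooooooooooooooooooooo##############.................
198 .............##############oooooooooooooooooooooooooooooooo.##############................
0.0002 -0.0001 0.1033 0 0 -0.0
```

```bash
python3 - <<'E'
from h import *
c=dict(np.load("pics/w18.npz"))
a=onz(c,(319,191.5),121);b=onz(c,(317.5,175.5),69);print(a,b,a-b); st()
E
```

```text
[474.16481805 -23.88474102 121.        ] [475.31919347 -24.69846963  69.        ] [-1.15437542  0.81372861 52.        ]
41.35 [521.6 -29.  104. ] [179.98  -0.22 175.41] cmd [523.1 -29.3  63.7 175.5] gap 66.8 F [ 0.7 -0.3  0.1] grip 34.9
```

Still settling when pictured, so I'll hold for one call and re-measure.

Call:
{"op": "carry_out", "data": {"increments": [0,0,0,0,0,0,-1,0,0,0,0,0,0,-1,0,0,0,0,0,0,-1,0,0,0,0,0,0,-1,0,0,0,0,0,0,-1,0,0,0,0,0,0,-1,0,0,0,0,0,0,-1,0,0,0,0,0,0,-1,0,0,0,0,0,0,-1,0,0,0,0,0,0,-1]}}

```text
time: 42.6
tool_pos: [523.1, -29.2, 105.0]
tcp_rot: [-180.0, -0.0, 175.5]
ft_force: [0.2, -1.0, -1.2]
finger_gap: 67.1
grip_force: 34.9
```

```bash
python3 - <<'E'
from h import *
json.dump([523.2,-29.3,105,175.5],open("cmd.json","w"))
s=st(); c,im=snap("wrist","w19")
g=im[150:200,275:365].astype(int)
m=(g.max(2)<70)&(g.max(2)-g.min(2)<30); br=(g[:,:,2]>1.7*g[:,:,1])|((g[:,:,2]>1.3*g[:,:,1])&(g[:,:,1]>1.6*g[:,:,0]))
for r_ in range(10,50,1):
    k=np.where(m[r_])[0]; print(150+r_,(275+k.min(),275+k.max(),len(k)) if len(k) else "", end=" | ")
E
```

```text
42.6 [523.1 -29.2 105. ] [-180.     -0.    175.49] cmd [523.2 -29.3 105.  175.5] gap 67.1 F [ 0.2 -1.  -1.2] grip 34.9
160  | 161  | 162  | 163  | 164  | 165  | 166 (np.int64(309), np.int64(334), 26) | 167 (np.int64(301), np.int64(336), 17) | 168 (np.int64(299), np.int64(336), 17) | 169 (np.int64(299), np.int64(337), 19) | 170 (np.int64(299), np.int64(337), 39) | 171 (np.int64(298), np.int64(337), 25) | 172 (np.int64(298), np.int64(337), 18) | 173 (np.int64(297), np.int64(338), 20) | 174 (np.int64(297), np.int64(338), 19) | 175 (np.int64(297), np.int64(339), 20) | 176 (np.int64(297), np.int64(339), 20) | 177 (np.int64(297), np.int64(339), 20) | 178 (np.int64(297), np.int64(339), 20) | 179 (np.int64(297), np.int64(339), 20) | 180 (np.int64(297), np.int64(339), 20) | 181 (np.int64(297), np.int64(339), 20) | 182 (np.int64(297), np.int64(339), 20) | 183 (np.int64(297), np.int64(339), 20) | 184 (np.int64(297), np.int64(339), 20) | 185 (np.int64(297), np.int64(339), 20) | 186 (np.int64(297), np.int64(339), 20) | 187 (np.int64(297), np.int64(339), 20) | 188 (np.int64(297), np.int64(339), 20) | 189 (np.int64(297), np.int64(339), 20) | 190 (np.int64(297), np.int64(339), 21) | 191 (np.int64(294), np.int64(343), 50) | 192 (np.int64(292), np.int64(346), 55) | 193 (np.int64(290), np.int64(347), 58) | 194 (np.int64(290), np.int64(349), 29) | 195 (np.int64(289), np.int64(350), 30) | 196 (np.int64(287), np.int64(352), 34) | 197 (np.int64(286), np.int64(353), 36) | 198 (np.int64(284), np.int64(355), 39) | 199 (np.int64(283), np.int64(356), 41) |
```

```bash
python3 - <<'E'
from h import *
c=dict(np.load("pics/w19.npz"))
a=onz(c,(318.5,191.3),124.8);b=onz(c,(318,170),69);b0=onz(c,(318,166),55);print(a,b,b0,a-b)
E
```

```text
[477.33712733 -24.60207486 124.8       ] [477.03654092 -24.9624509   69.        ] [476.70341617 -24.99269008  55.        ] [ 0.30058641  0.36037604 55.8       ]
```

Aligned within 0.4 mm. Lower and release.

Call:
{"op": "carry_out", "data": {"increments": [0,0,0.02,0,0,0,-1,0,0,0.04,0,0,0,-1,0,0,0.06,0,0,0,-1,0,0,0.075,0,0,0,-1,0,0,0.085,0,0,0,-1,0,0,0.092,0,0,0,-1,0,0,0.098,0,0,0,-1,0,0,0.102,0,0,0,-1,0,0,0.1033,0,0,0,-1,0,0,0.1033,0,0,0,-1]}}

```text
time: 43.9
tool_pos: [523.1, -29.2, 63.8]
tcp_rot: [-180.0, 0.0, 175.5]
ft_force: [-0.3, -0.6, -1.5]
finger_gap: 67.2
grip_force: 34.9
```

Call:
{"op": "carry_out", "data": {"increments": [0,0,0.001,0,0,0,-1,0,0,0.001,0,0,0,1,0,0,0.001,0,0,0,1,0,0,0.001,0,0,0,1,0,0,0.001,0,0,0,1,0,0,-0.03,0,0,0,1,0,0,-0.1,0,0,0,1,0,0,-0.2,0,0,0,1,0,0,-0.3,0,0,0,1,0,0,-0.35,0,0,0,1]}}

```text
time: 45.15
tool_pos: [524.4, -29.4, 207.3]
tcp_rot: [-180.0, 0.3, 175.5]
ft_force: [0.0, -0.7, -0.2]
finger_gap: 85.6
grip_force: 0.0
```

```bash
python3 - <<'E'
from h import *
json.dump([523.2,-29.3,203.7,175.5],open("cmd.json","w"))
s=st(); go((490,36,270,178))
E
```

```text
45.15 [524.4 -29.4 207.3] [-179.98    0.26  175.49] cmd [523.2 -29.3 203.7 175.5] gap 85.6 F [ 0.  -0.7 -0.2] grip 0.0
0.0956 0.1562 -0.1658 0 0 -0.0069
```

Call:
{"op": "carry_out", "data": {"increments": [0.0956,0.1562,-0.1658,0,0,-0.0069,1,0.0956,0.1562,-0.1658,0,0,-0.0069,1,0.0956,0.1562,-0.1658,0,0,-0.0069,1,0.0956,0.1562,-0.1658,0,0,-0.0069,1,0.0956,0.1562,-0.1658,0,0,-0.0069,1,0.0956,0.1562,-0.1658,0,0,-0.0069,1,0.0956,0.1562,-0.1658,0,0,-0.0069,1,0.0956,0.1562,-0.1658,0,0,-0.0069,1,0.0956,0.1562,-0.1658,0,0,-0.0069,1,0.0956,0.1562,-0.1658,0,0,-0.0069,1]}}

```text
time: 46.4
tool_pos: [489.9, 36.1, 270.1]
tcp_rot: [-180.0, 0.0, 178.0]
ft_force: [0.4, -0.4, 0.5]
finger_gap: 85.2
grip_force: 0.0
```

```bash
python3 - <<'E'
from h import *
s=st(); c,im=snap("wrist","w20")
for z in(79,83,87,91):
    print(z); dish(c,im,proj(c,(521,-27,83)),"b",z,roi=60); dish(c,im,proj(c,(531,98,83)),"w",z,roi=60,thr=75)
D,I=snap("side","s20"); d=cv2.absdiff(cv2.imread("pics/side0.png"),I).max(2)
for nm,(u,v) in dict(wl=(210,186),bl=(263,195),wr=(425,305),br=(455,366),red=(173,219),blue=(218,222),yel=(239,262),reel=(186,262),jar=(441,275),charc=(441,447),tongs=(165,195),brush=(490,310),third=(277,170),tweez=(243,211)).items(): print(nm,int((d[v-12:v+12,u-12:u+12]>40).sum()),end="; ")
# front panel edge/handle pixel row in this wrist view
print(); print(proj(c,(395,40,82)))
go((395,40,200,88))
E
```

```text
46.4 [489.9  36.1 270.1] [-1.8000e+02  1.0000e-02  1.7797e+02] cmd [490.  36. 270. 178.] gap 85.2 F [ 0.4 -0.4  0.5] grip 0.0
79
b centre [524.  -27.3] lip 165.4 n 425 keep 173 rms 0.77 lipn 89 maxr 51.3
w centre [530.7 100.4] lip -154.0 n 460 keep 182 rms 0.84 lipn 73 maxr 50.7
83
b centre [522.4 -26.2] lip 168.5 n 425 keep 179 rms 0.86 lipn 78 maxr 50.2
w centre [528.9  99.3] lip -160.4 n 460 keep 185 rms 0.94 lipn 47 maxr 49.5
87
b centre [520.8 -25.1] lip 174.9 n 425 keep 186 rms 1.0 lipn 56 maxr 49.1
w centre [526.9  98.1] lip -162.3 n 460 keep 200 rms 1.15 lipn 35 maxr 48.0
91
b centre [518.9 -24. ] lip 175.1 n 425 keep 203 rms 1.28 lipn 52 maxr 47.7
w centre [525.   97.2] lip -161.6 n 460 keep 212 rms 1.18 lipn 25 maxr 46.8
wl 462; bl 431; wr 439; br 572; red 0; blue 3; yel 15; reel 0; jar 0; charc 0; tongs 0; brush 0; third 55; tweez 346; 
[318.62913108  86.08531802]
0.2377 0.0017 0.175 0 0 0.25
```

```bash
python3 - <<'E'
from h import *
a=cv2.imread("pics/side0.png")
for f in("s2","s7","s11","s15","s20"):
    I=cv2.imread(f"pics/{f}.png"); d=cv2.absdiff(a,I).max(2); g=I[199:223,228:262].astype(int); m=g.min(2)>125
    ys,xs=np.where(m); print(f,int((d[199:223,231:255]>40).sum()),"bright n",m.sum(),"mean",xs.mean().round(1) if m.sum() else "",ys.mean().round(1) if m.sum() else "", "med",np.median(I[199:223,228:262],axis=(0,1)))
g=a[199:223,228:262].astype(int);m=g.min(2)>125;ys,xs=np.where(m);print("0",m.sum(),xs.mean(),ys.mean(),np.median(g,axis=(0,1)))
S0=cv2.imread("pics/scene0.png");S,I=snap("scene","sc20")
for nm,b in(("0",S0),("20",I)):
    g=b[244:264,396:448].astype(int); m=(g.min(2)>110)&(g.max(2)-g.min(2)<40); ys,xs=np.where(m); print(nm,m.sum(),xs.mean()+396 if m.sum() else"",ys.mean()+244 if m.sum() else "",xs.min()+396,xs.max()+396)
E
```

```text
s2 332 bright n 211 mean 12.6 8.7 med [ 97. 138. 160.]
s7 371 bright n 180 mean 7.1 10.5 med [ 93.  132.5 150. ]
s11 250 bright n 300 mean 10.7 7.5 med [115. 141. 162.]
s15 270 bright n 292 mean 11.2 7.4 med [114. 141. 161.]
s20 346 bright n 240 mean 14.3 7.6 med [112. 139. 159.]
0 229 13.585152838427948 9.87772925764192 [124. 135. 154.]
0 95 422.0842105263158 252.42105263157896 402 441
20 12 433.9166666666667 252.41666666666666 420 441
```

The tweezers' patch differs only because the open drawer now hides it; everything else is unmoved. Now back to the handle to close the drawer.

```bash
python3 - <<'E'
from h import *
c=dict(np.load("pics/w20.npz"));im=cv2.imread("pics/w20.png")
for v in range(60,125,3):
    xs=np.where((im[v,200:430].max(1)<75))[0]+200
    if len(xs)>60: print(v,xs.min(),xs.max(),onz(c,((xs.min()+xs.max())/2,v),82).round(1))
json.dump([490,36,270,178],open("cmd.json","w"))
go((395.3,40,200,88.5)); go((395.3,40,64,88.5))
E
```

```text
96 239 399 [402.5  40.   82. ]
0.237 0.0017 0.175 0 0 0.2486
0.0 0.0 0.34 0 0 0.0
```

```bash
python3 - <<'E'
from h import *
c=dict(np.load("pics/w20.npz"));im=cv2.imread("pics/w20.png")
for v in range(76,112,2): print(v,im[v,300],im[v,340],onz(c,(320,v),82)[0].round(1))
E
```

```text
76 [117 129 145] [119 130 148] 387.5
78 [120 131 148] [121 133 149] 389.0
80 [123 134 155] [123 134 151] 390.5
82 [121 132 149] [122 135 152] 392.0
84 [103 115 127] [108 120 134] 393.5
86 [62 69 71] [60 66 69] 395.0
88 [75 82 88] [77 85 89] 396.5
90 [80 88 94] [79 87 91] 398.0
92 [79 83 89] [78 83 89] 399.5
94 [70 76 80] [72 78 83] 401.0
96 [62 70 73] [68 72 76] 402.5
98 [40 43 43] [44 48 49] 404.0
100 [128 142 159] [128 143 162] 405.5
102 [124 135 152] [129 141 159] 407.1
104 [120 132 149] [126 139 157] 408.6
106 [122 132 148] [124 138 156] 410.1
108 [123 135 151] [116 130 146] 411.6
110 [121 132 149] [113 124 140] 413.2
```

```bash
python3 - <<'E'
from h import *
json.dump([490,36,270,178],open("cmd.json","w"))
go((397,40,200,88.5)); go((397,40,64,88.5))
E
```

```text
0.2327 0.0019 0.175 0 0 0.2486
-0.0 -0.0 0.34 0 0 0.0
```

Call:
{"op": "carry_out", "data": {"increments": [0.2327,0.0019,0.175,0,0,0.2486,-0.3,0.2327,0.0019,0.175,0,0,0.2486,-0.3,0.2327,0.0019,0.175,0,0,0.2486,-0.3,0.2327,0.0019,0.175,0,0,0.2486,-0.3,0.2327,0.0019,0.175,0,0,0.2486,-0.3,0.2327,0.0019,0.175,0,0,0.2486,-0.3,0.2327,0.0019,0.175,0,0,0.2486,-0.3,0.2327,0.0019,0.175,0,0,0.2486,-0.3,0.2327,0.0019,0.175,0,0,0.2486,-0.3,0.2327,0.0019,0.175,0,0,0.2486,-0.3]}}

```text
time: 47.8
tool_pos: [396.9, 40.1, 200.1]
tcp_rot: [180.0, -0.0, 88.5]
ft_force: [-0.6, 0.5, -0.4]
finger_gap: 29.9
grip_force: 0.0
```

```bash
python3 - <<'E'
from h import *
json.dump([397,40,200,88.5],open("cmd.json","w"))
st(); c,im=snap("wrist","w21")
p=proj(c,(397,60,82)); v=int(p[1]); print(p)
for v in(180,200,220):
    xs=np.where(im[v,280:372].max(1)<100)[0]+280
    if len(xs): print(v,xs.min(),xs.max(),len(xs),onz(c,(xs.min(),v),82).round(1),onz(c,(xs.max(),v),82).round(1))
E
```

```text
47.8 [396.9  40.1 200.1] [179.99  -0.    88.51] cmd [397.   40.  200.   88.5] gap 29.9 F [-0.6  0.5 -0.4] grip 0.0
[318.91636834 197.05590899]
180 316 364 11 [395.4  71.5  82. ] [427.3  70.7  82. ]
200 316 363 11 [395.  58.  82.] [426.7  57.2  82. ]
220 316 362 13 [394.6  44.2  82. ] [426.   43.4  82. ]
```

Call:
{"op": "carry_out", "data": {"increments": [0,0,0.1,0,0,0,-0.3,0,0,0.2,0,0,0,-0.3,0,0,0.28,0,0,0,-0.3,0,0,0.33,0,0,0,-0.3,0,0,0.34,0,0,0,-0.3,0,0,0.34,0,0,0,-0.3,0,0,0.34,0,0,0,-1,0,0,0.34,0,0,0,-1,0,0,0.34,0,0,0,-1,0,0,0.34,0,0,0,-1], "force": 30}}

```text
time: 49.1
tool_pos: [397.5, 40.1, 64.9]
tcp_rot: [179.9, -0.0, 88.5]
ft_force: [0.2, -0.0, 6.2]
finger_gap: 9.7
grip_force: 29.6
```

```bash
python3 - <<'E'
from h import *
json.dump([397,40,64,88.5],open("cmd.json","w"))
s=st();x,y,z,w=cmd()
go(*[(x+d*.9993,y-d*.0384,z,w) for d in (90,180)])
E
```

```text
49.1 [397.5  40.1  64.9] [179.92  -0.    88.48] cmd [397.   40.   64.   88.5] gap 9.7 F [ 0.2 -0.   6.2] grip 29.6
-0.0028 0.225 0.0 0 0 -0.0
-0.0055 0.45 0.0 0 0 -0.0
```

Call:
{"op": "carry_out", "data": {"increments": [-0.0001,0.0075,0,0,0,0,-1,-0.0003,0.02,0,0,0,0,-1,-0.0005,0.04,0,0,0,0,-1,-0.0008,0.068,0,0,0,0,-1,-0.0012,0.1,0,0,0,0,-1,-0.0016,0.133,0,0,0,0,-1,-0.002,0.165,0,0,0,0,-1,-0.0024,0.193,0,0,0,0,-1,-0.0026,0.213,0,0,0,0,-1,-0.0028,0.225,0,0,0,0,-1]}}

```text
time: 50.35
tool_pos: [487.8, 36.6, 64.9]
tcp_rot: [179.9, -0.0, 88.5]
ft_force: [-1.0, -0.0, 7.5]
finger_gap: 9.7
grip_force: 30.0
```

Call:
{"op": "carry_out", "data": {"increments": [-0.0001,0.0075,0,0,0,0,-1,-0.0003,0.02,0,0,0,0,-1,-0.0005,0.04,0,0,0,0,-1,-0.0008,0.068,0,0,0,0,-1,-0.0012,0.1,0,0,0,0,-1,-0.0016,0.133,0,0,0,0,-1,-0.002,0.165,0,0,0,0,-1,-0.0024,0.193,0,0,0,0,-1,-0.0026,0.213,0,0,0,0,-1,-0.0028,0.225,0,0,0,0,-1]}}

```text
time: 51.6
tool_pos: [577.7, 33.1, 64.9]
tcp_rot: [179.9, -0.0, 88.5]
ft_force: [-1.3, -0.2, 7.0]
finger_gap: 9.6
grip_force: 30.0
```

Call:
{"op": "carry_out", "data": {"increments": [0,0.003,0,0,0,0,-1,0,0.007,0,0,0,0,-1,0,0.012,0,0,0,0,-1,0,0.016,0,0,0,0,-1,0,0.019,0,0,0,0,-1,0,0.02,0,0,0,0,-1,0,0.02,0,0,0,0,-1,0,0.02,0,0,0,0,-1,0,0.02,0,0,0,0,-1,0,0.02,0,0,0,0,-1]}}

```text
time: 52.85
tool_pos: [585.4, 32.8, 65.0]
tcp_rot: [179.9, 0.0, 88.5]
ft_force: [-0.3, -0.1, 6.6]
finger_gap: 9.9
grip_force: 30.0
```

Call:
{"op": "carry_out", "data": {"increments": [0,0.003,0,0,0,0,-1,0,0.006,0,0,0,0,-1,0,0.009,0,0,0,0,-1,0,0.012,0,0,0,0,-1,0,0.014,0,0,0,0,-1,0,0.015,0,0,0,0,-1,0,0.015,0,0,0,0,-1,0,0.015,0,0,0,0,-1,0,0.015,0,0,0,0,-1,0,0.015,0,0,0,0,-1]}}

```text
time: 54.1
tool_pos: [591.3, 32.6, 64.9]
tcp_rot: [179.9, 0.0, 88.5]
ft_force: [0.2, -0.1, 6.2]
finger_gap: 9.9
grip_force: 30.0
```

Call:
{"op": "carry_out", "data": {"increments": [0,0.002,0,0,0,0,-1,0,0.004,0,0,0,0,-1,0,0.006,0,0,0,0,-1,0,0.008,0,0,0,0,-1,0,0.01,0,0,0,0,-1,0,0.012,0,0,0,0,-1,0,0.0125,0,0,0,0,-1,0,0.0125,0,0,0,0,-1,0,0.0125,0,0,0,0,-1,0,0.0125,0,0,0,0,-1]}}

```text
time: 55.35
tool_pos: [593.9, 32.5, 64.9]
tcp_rot: [-179.8, 0.0, 88.5]
ft_force: [-13.8, -0.6, 17.5]
finger_gap: 10.4
grip_force: 31.2
```

Stop reached at x≈594 (−14 N). Relieve the push, release and lift.

Call:
{"op": "carry_out", "data": {"increments": [0,-0.004,0,0,0,0,-1,0,-0.004,0,0,0,0,-0.3,0,-0.004,0,0,0,0,-0.3,0,-0.004,0,0,0,0,-0.3,0,-0.004,-0.02,0,0,0,-0.3,0,-0.004,-0.08,0,0,0,-0.3,0,-0.004,-0.18,0,0,0,-0.3,0,-0.004,-0.28,0,0,0,-0.3,0,-0.004,-0.3,0,0,0,-0.3,0,-0.004,-0.3,0,0,0,-0.3]}}

```text
time: 56.6
tool_pos: [594.4, 32.6, 184.2]
tcp_rot: [179.9, -0.0, 88.5]
ft_force: [0.9, -0.0, 0.1]
finger_gap: 30.1
grip_force: 0.0
```

```bash
python3 - <<'E'
from h import *
s=st(); c,im=snap("wrist","w22"); c1=dict(np.load("pics/w1.npz")); i1=cv2.imread("pics/w1.png")
for nm,cc,i in(("start",c1,i1),("now",c,im)):
    print(nm)
    for y in(60,80):
        # profile along x at z=108
        prev=None;out=[]
        for x in np.arange(560,660,2.):
            u,v=proj(cc,(x,y,108)).round().astype(int)
            out.append(int(i[v,u].astype(int).sum()/3) if 0<=u<640 and 0<=v<480 else -1)
        print(y,out)
D,I=snap("side","s22"); cv2.imwrite("pics/c22.png",I)
E
```

```text
56.6 [594.4  32.6 184.2] [179.95  -0.    88.48] cmd [576.9  33.1  64.   88.5] gap 30.1 F [ 0.9 -0.   0.1] grip 0.0
start
60 [144, 145, 139, 138, 137, 137, 140, 136, 135, 55, 82, 84, 80, 68, 142, 137, 136, 132, 138, 137, 129, 134, 138, 74, 80, 77, 83, 81, 71, 152, 187, 184, 183, 182, 181, 184, 186, 180, 128, 126, 119, 115, 116, 69, 67, 171, 173, 173, 168, 168]
80 [136, 138, 139, 141, 135, 141, 140, 135, 134, 115, 77, 84, 83, 73, 49, 83, 81, 84, 84, 88, 86, 82, 81, 84, 80, 81, 78, 76, 78, 73, 185, 184, 181, 183, 179, 180, 159, 180, 181, 126, 122, 116, 112, 66, 71, 177, 169, 173, 170, 172]
now
60 [135, 137, 144, 141, 144, 135, 131, 134, 135, 138, 134, 134, 134, 139, 131, 89, 77, 84, 80, 69, 141, 134, 134, 127, 135, 128, 127, 129, 131, 141, 72, 81, 75, 76, 69, 155, 184, 182, 181, 179, 177, 179, 95, 67, 184, 169, 172, 167, 166, 167]
80 [133, 134, 134, 132, 136, 137, 137, 134, 138, 133, 135, 131, 132, 133, 132, 145, 74, 84, 82, 74, 52, 83, 87, 81, 78, 79, 80, 82, 78, 85, 83, 79, 70, 76, 78, 80, 179, 182, 179, 180, 177, 178, 163, 65, 58, 169, 169, 169, 165, 173]
```

The panel face moved back 12 mm from its start, to 14–15 mm in front of the fixed top, so the drawer is shut. The robot is clear, so I'm handing in.

```bash
python3 -c "
from bench import order
print(order.hand_in())"
```

```text
the job is handed in; nothing more can be done
None
```

All four bench dishes (two white, two black) are nested on their own colour's stack with lips lined up, the drawer is pushed to its stop, and the job is handed in; no verdict came back, and the stacks were last checked before the drawer was closed.

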